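Clear the vacuum hold-down plate and fit its suction pods

ROBOT

A 7-joint arm with a two-finger parallel gripper is mounted at the origin on the work surface. World frame = base frame: x ahead of the robot, y to its left, z up, the work surface at z = 0. Lengths are in m, angles in degrees, forces in N, time in s.
With the tool pointing down it reaches from about 0.425 to 0.875 m from the base axis. Payload 4.7 kg.
Tool frame: the origin (TCP) lies midway between the tips of the shut fingers; the grasp point (between the pads) lies env.grip_point_offset behind it (env.grip_point_offset is the distance from the TCP to the grasp point, in m); z points along the fingers, y is the line along which they close (so a half turn about z gives the same grasp; the last joint's range is limited). The gripper opens to 87 mm and grips with 3 to 60 N. Pads are 19 mm wide; open, the fingers measure 117 mm over their backs; the gripper's body (75 mm by 190 mm) begins 51 mm behind the grasp point.
Start: joints at [68.073, 18.392, -4.016, 83.108, 1.295, 78.541, -3.26], TCP at [0.251, -0.6, 0.223] pointing down, gripper open.
Joint ranges: [-163.93, 163.93], [-17.29, 119.83], [-79.2, 71.16], [3.27, 140.29], [-89.18, 269.18], [5.43, 117.66], [-154.24, 154.24]. Speed limits (degrees/s): [147.25, 147.25, 180, 180, 180, 180, 180].

INTERFACE

Orientations are given as [roll, pitch, yaw] about the fixed x, y, z axes, in that order (R = Rz(yaw) Ry(pitch) Rx(roll)).
In Python, from cell import env gives the robot as it stands.
- The arm moves only by the shell command python3 -m creep 'ROWS' [FORCE]. ROWS is a JSON object of lists of equal length, an entry for each row: "translation": the shift along the tool's x, y, z in units of 0.08 m (1.0 is 0.08 m), a list of three; "turn": the turn, a rotation vector about the tool's x, y, z in units of 180 degrees (1.0 is 180 degrees), a list of three; "grip": the opening, from 0 (shut) to 1 (fully open). In form: {"translation": [[x, y, z], ...], "turn": [[ax, ay, az], ...], "grip": [grip, ...]}. A call has 1 to 5 rows; each row shifts and turns the commanded pose from where the row before left it, along the tool's axes as they then stand; what a row does not reach is not made up. A row lasts 1/8 s, in which the tool goes at most 62.5 mm and 10.7 degrees, less where a joint would pass 70% of its speed; a pose out of reach is approached as far as the arm can. A call with a number of a shift or a turn outside -1 to 1 is refused whole. A call with a gripper value outside its range is refused whole. The fingers move at their own pace and stop on an object; FORCE is the grip in N (left out, the last holds). Time passes only in rows, so rows that do not move let the fingers close. It gives the time, the measured TCP pose, the force, the opening and the grip force at its end, in the units of the state.
- env.get_obs(): the state, without advancing time (a new reading comes with each control period).
- env.read_camera(name): name is "scene" or "top" or "wrist"; returns a dict with "frame" (384x512x3 uint8, red, green, blue), "z_map" (384x512 float32, m along the optical axis (not along the pixel's ray), 0 where there is no reading), "K" (3x3 intrinsics, pixels), "D" ([k1, k2, p1, p2, k3] as OpenCV has them; the pictures are not rectified), "rvec" (rotation vector, rad) and "tvec" (3), from world to camera coordinates, as OpenCV has them. Camera axes: x right, y down, z forward; pixel columns grow to the right and rows downward; lengths in m; the calibration is good to about 2 mm. A picture is of the moment at which its call begins.
- env.sign_off(): hands the job in; it is judged then, once.
The state is a dict: "time_s": time; "qpos": joint angles; "joint_velocities": joint speeds; "effort": joint torques, N m; "tool_pos": TCP position; "tool_rot": TCP orientation; "force": force on the tool from outside, world axes, zero at the start; "wrist_torque": the same for the moment, N m; "grip_width": finger opening in m; "grasp_force": force on a finger pad.
Only numpy, scipy, OpenCV 4.12 (cv2) and the standard library are available. Lean on these libraries where they do the work, as an engineer would, in place of code of your own. Each camera call takes 0.05 s, during which the arm holds its last target. There are 200 camera calls.

TASK

Somebody left a toy boat hull and a wooden whistle on the vacuum hold-down plate: first clear both into the plywood lost-property tray, and leave the protractor and the key ring disc lying where they are. Then fit every suction pod from the beech block into a quick coupler of the plate, one to a coupler, any coupler you like. For each, set the plug in the mouth, pull the coupler's sleeve back (down) so that the pod drops fully home, and let the sleeve spring all the way forward to lock it.

Things in the scene. Friction and masses are not known exactly. Their poses are not given: they have to be found in the camera images.
- plate: fixed aluminium vacuum hold-down plate, 180 (x) by 350 (y) by 10 mm thick, lying on the worktop; origin at the centre of its underside. Four alike upright quick couplers stand on it in a row along its y axis, at y = +132, +44, -44 and -132 mm
- mouth_a (a point): centre of the rim of the first coupler (plate y = +132 mm), 85 mm above the worktop; z up out of the bore. The bore is 25 mm wide (1.5 mm play all round the plug). With the sleeve forward, jaws 18 mm down the bore stop a plug: the pod then stands loose and upright with its middle point 12 mm above the rim
- mouth_b (a point): rim centre of the second coupler (plate y = +44 mm), made as the first. While the sleeve is drawn back (down) 7 mm or more the jaws are open and a pod standing in the mouth sinks 12 mm by its own weight in under 0.5 s, until its aluminium body sits on the rim and its middle point is at the rim centre
- mouth_c (a point): rim centre of the third coupler (plate y = -44 mm), made as the first. When the sleeve is let go over a seated pod it springs right up and the jaws close in the waist of the plug. Over a pod that has not fully sunk it hangs 3 to 6 mm down instead, and must be drawn back again
- mouth_d (a point): rim centre of the fourth coupler (plate y = -132 mm), made as the first
- sleeve_a (a joint): how far the first coupler's sleeve is drawn back, in m: 0 fully forward (up), 0.009 fully back (down, towards the plate). The sleeve is a steel ring 52 mm in diameter, its top 3 mm below the rim; 33 mm below the rim it ends in a flange 60 mm in diameter, 5 mm thick. Its spring pushes up with 6 N at 0 and 13 N at 0.009; it never stays down by itself
- sleeve_b (a joint): the same for the second coupler's sleeve
- sleeve_c (a joint): the same for the third coupler's sleeve
- sleeve_d (a joint): the same for the fourth coupler's sleeve
- block: fixed beech block that holds the pods, 250 (x) by 70 (y) by 40 mm tall; origin at the centre of its underside. Four upright holes 27 mm wide at x = -93, -31, +31 and +93 mm; a pod hangs in a hole with its aluminium body on the block's top
- pod_1_mid (a point): suction pod, 60 mm long, 0.22 kg: brass plug 22 mm in diameter below; grooved aluminium body 34 mm in diameter, 20 mm tall; black rubber lip 33 mm wide, 10 mm tall on top. This point is half-way up on the axis, at the body's underside, 30 mm above the plug's tip; z up out of the lip. Grip across the body, 0 to 20 mm above this point. Starts plug down in the beech block. May be absent
- pod_2_mid (a point): suction pod, 60 mm long, 0.22 kg: brass plug 22 mm in diameter below; grooved aluminium body 34 mm in diameter, 20 mm tall; black rubber lip 33 mm wide, 10 mm tall on top. This point is half-way up on the axis, at the body's underside, 30 mm above the plug's tip; z up out of the lip. Grip across the body, 0 to 20 mm above this point. Starts plug down in the beech block. May be absent
- pod_3_mid (a point): suction pod, 60 mm long, 0.22 kg: brass plug 22 mm in diameter below; grooved aluminium body 34 mm in diameter, 20 mm tall; black rubber lip 33 mm wide, 10 mm tall on top. This point is half-way up on the axis, at the body's underside, 30 mm above the plug's tip; z up out of the lip. Grip across the body, 0 to 20 mm above this point. Starts plug down in the beech block. May be absent
- pod_4_mid (a point): suction pod, 60 mm long, 0.22 kg: brass plug 22 mm in diameter below; grooved aluminium body 34 mm in diameter, 20 mm tall; black rubber lip 33 mm wide, 10 mm tall on top. This point is half-way up on the axis, at the body's underside, 30 mm above the plug's tip; z up out of the lip. Grip across the body, 0 to 20 mm above this point. Starts plug down in the beech block. May be absent
- hull_mid (a point): wooden toy boat hull, 190 mm long, 54 mm in beam, 40 mm tall, flat-bottomed, 0.2 kg; this point is its middle, 20 mm above the bottom; x to the pointed bow, z up. Its sides are upright and parallel over the upper 28 mm, from 50 mm behind to 35 mm ahead of this point: grip it there across y. It starts lying on the rims of two couplers, roughly along the row, covering them
- whistle_mid (a point): carved pine whistle, a square stick 99 mm long, 26 mm wide and tall, 0.05 kg, its last 38 mm at +x tapering to 10 mm height; this point is its middle, 13 mm above the underside; x along it, z up. Grip it across y on the square part, 49 mm behind to 12 mm ahead of this point. It starts on the plate, on the -x side of the couplers, roughly along the row
- tray_in (a point): fixed open plywood lost-property tray, outside 250 (x) by 200 (y) by 45 mm tall, walls and floor 8 mm thick; this point is the centre of its inner floor, 8 mm above the worktop; x along its length
- protractor: bystander: flat orange half-round protractor 113 mm wide, 4 mm thick, lying on the worktop; origin at its base line's centre
- keydisc: bystander: chrome key ring disc 48 mm in diameter, 4 mm thick, lying on the worktop; origin at its centre underneath

How it is judged:
By the outcome, as a careful person would: the job done as asked, in the order asked, and still so for the second after the job is handed in, with the robot touching nothing.
Of pod_1, pod_2, pod_3, pod_4 only 3 to 4 are there at a start; the rules pass over those that are not, and their reading is None.
At some moment in a run one of whistle may be knocked a few centimetres aside while the robot is not near it.
Once in a run the grip may slacken for a moment while it holds something.
It also fails if it takes over 208 s, if anything falls off the work surface, if the arm or the gripper's body presses on something with over 40 N, if the wrist force passes 120 N, or if a joint passes its speed limit or range.

## Working session

There is one attempt and no reset: what is moved stays moved. The work goes in short steps, Python scripts to look and compute and a shell command to move; the robot and the scene stay as the last step left them, time stands still between calls to the robot, and variables do not carry over. Pictures are saved under pics/ and viewed, at most 14 in all, crops included, and the job is handed in when it is done.

```bash
ls; mkdir -p pics; cat > h.py <<'E'
import numpy as np, cv2
from cell import env
def cam(n):
    c=env.read_camera(n); c['R']=cv2.Rodrigues(np.array(c['rvec'],float))[0]; c['t']=np.array(c['tvec'],float).reshape(3); c['K']=np.array(c['K'],float); c['D']=np.array(c['D'],float); return c
def ray(c,uv,z):
    p=cv2.undistortPoints(np.array(uv,float).reshape(-1,1,2),c['K'],c['D']).reshape(-1,2)
    d=np.c_[p,np.ones(len(p))]@c['R']; o=-c['R'].T@c['t']
    return o+d*((z-o[2])/d[:,2])[:,None]
def cloud(c):
    h,w=c['z_map'].shape; v,u=np.mgrid[:h,:w]
    p=cv2.undistortPoints(np.stack([u,v],-1).reshape(-1,1,2).astype(float),c['K'],c['D']).reshape(-1,2)
    z=c['z_map'].reshape(-1,1); P=(np.c_[p,np.ones(len(p))]*z-c['t'])@c['R']; P[z[:,0]==0]=np.nan
    return P.reshape(h,w,3)
def save(c,n,s=1.5): cv2.imwrite('pics/'+n,cv2.resize(c['frame'][:,:,::-1],None,fx=s,fy=s))
def st():
    o=env.get_obs(); print({k:np.round(o[k],4).tolist() for k in ('time_s','tool_pos','tool_rot','force','grip_width','grasp_force')})
E
python3 - <<'E'
from h import *
for n in('top','scene'): 
    c=cam(n); save(c,n+'0.png'); np.savez(n+'0.npz',**c)
    print(n,-c['R'].T@c['t'], c['R'][2])
st(); print(env.grip_point_offset)
E
```

```text
pics
top [0.40165872 0.00254748 1.10038605] [ 0.13422419 -0.00429153 -0.9909417 ]
scene [ 1.22030366 -0.06223322  0.76774647] [-0.70768157  0.06537025 -0.7035009 ]
{'time_s': 0.1, 'tool_pos': [0.251, -0.599, 0.2216], 'tool_rot': [-179.9005, 0.0038, 22.7387], 'force': [-0.1028, 0.331, -0.0759], 'grip_width': 0.0872, 'grasp_force': 0.0}
0.0187
```

View pics/top0.png

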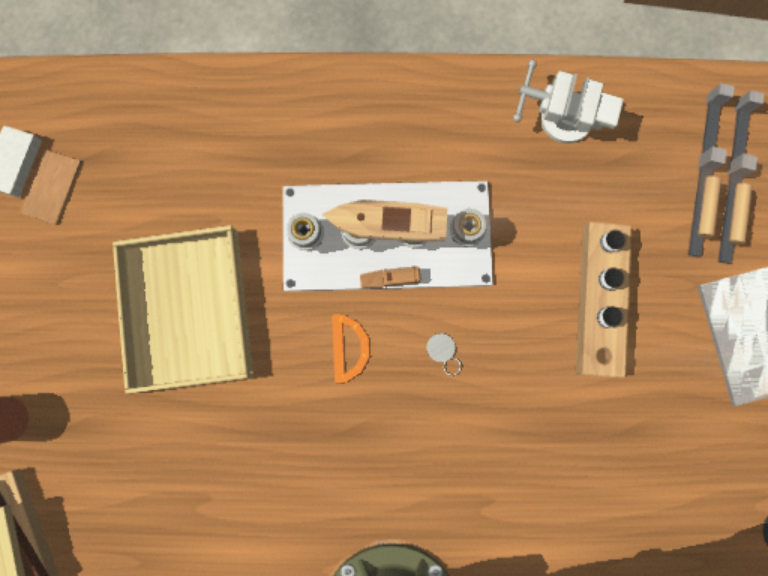

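View pics/scene0.png

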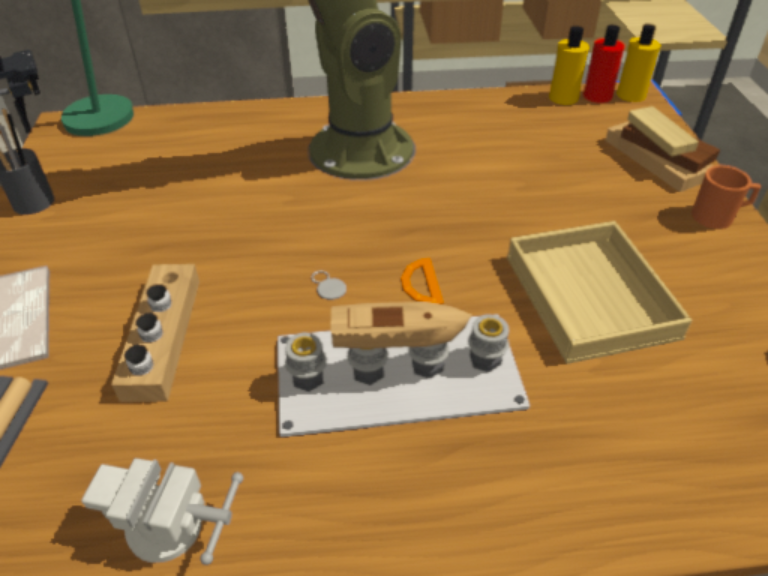

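The top view (768x576) shows the plate at (388,236), with hull at (387,220), bow to the left (+y). The whistle is at (391,277), the tray at (183,310), and three pods sit at (612,240), (612,278) and (610,317), with the hole at (603,355) empty.

```bash
cat > m.py <<'E'
from h import *
def rect(P,m):
    q=P[m][:,:2].astype(np.float32); r=cv2.minAreaRect(q*1000); b=cv2.boxPoints(r)/1000
    e=[b[1]-b[0],b[2]-b[1]]; e=e[int(np.linalg.norm(e[1])>np.linalg.norm(e[0]))]
    return np.round(np.array(r[0])/1000,4), np.round(r[1],1), round(np.degrees(np.arctan2(e[1],e[0]))%180,2), len(q)
E
python3 - <<'E'
from m import *
c=cam('top');P=cloud(c);x,y,z=P[...,0],P[...,1],P[...,2]; hsv=cv2.cvtColor(c['frame'],cv2.COLOR_RGB2HSV)
def px(u0,u1,v0,v1):
    m=np.zeros(z.shape,bool); m[int(v0/1.5):int(v1/1.5),int(u0/1.5):int(u1/1.5)]=1; return m
A=px(270,500,170,300)
print('plate',rect(P,A&(hsv[...,1]<40)&(z>.004)&(z<.014)), rect(P,A&(z>.006)&(z<.014)))
print('hull',rect(P,A&(z>.118)), rect(P,A&(z>.095)),np.nanmax(z[A]))
print('whistle',rect(P,px(350,430,258,295)&(z>.018)&(z<.05)&(hsv[...,1]>60)),rect(P,px(350,430,258,295)&(z>.031)))
for n,b in dict(rimL=(283,322,208,250),rimR=(450,490,205,245)).items(): print(n,rect(P,px(*b)&(z>.0825)&(z<.092)))
print('tray',rect(P,px(100,265,220,400)&(z>.035)))
B=px(570,640,215,385); print('block',rect(P,B&(z>.034)&(z<.045)))
for v in(240,278,317): 
    m=px(590,635,v-17,v+17)&(z>.061); print('pod',rect(P,m),np.nanmedian(z[m]))
print('prot',rect(P,px(320,380,305,390)&(hsv[...,1]>200)&(hsv[...,0]<14)))
E
```

```text
plate (array([0.6169, 0.0102]), array([180.7, 348.8]), np.float32(91.79), 5710) (array([0.6238, 0.0154]), array([390.8, 213.2]), np.float32(89.79), 5779)
hull (array([0.6194, 0.0134]), array([187.6,  55.4]), np.float32(86.69), 1711) (array([0.6193, 0.0134]), array([187.7,  55.4]), np.float32(86.51), 1837) 0.133026309483109
whistle (array([0.5422, 0.0053]), array([25.4, 97.2]), np.float32(96.17), 414) (array([ 0.5435, -0.0047]), array([26.1, 79. ]), np.float32(97.05), 316)
rimL (array([0.6121, 0.1432]), array([48.9, 48.4]), np.float32(10.57), 161)
rimR (array([ 0.6206, -0.1213]), array([46.9, 48.2]), np.float32(172.77), 154)
tray (array([0.4877, 0.347 ]), array([252.9, 203.4]), np.float32(8.15), 1426)
block (array([ 0.5082, -0.3488]), array([ 71.9, 251.6]), np.float32(175.57), 2221)
pod (array([ 0.6008, -0.3559]), array([31. , 31.5]), np.float32(167.1), 143) 0.06777745170667238
pod (array([ 0.5384, -0.3513]), array([31.3, 31.2]), np.float32(50.38), 143) 0.06795480372779714
pod (array([ 0.4752, -0.346 ]), array([30.8, 31.7]), np.float32(115.56), 144) 0.06779759876719973
prot (array([0., 0.]), array([0., 0.]), np.float32(0.0), 0)
```

```bash
cat > go.py <<'E'
# work out how far: python3 go.py x y z yaw -> turn (total, units), then translation after the turn (total, units)
import sys; from h import *
from scipy.spatial.transform import Rotation as Ro
x,y,z,yaw=map(float,sys.argv[1:5]); o=env.get_obs(); st(); print('q',np.round(o['qpos'],1))
R=Ro.from_euler('xyz',o['tool_rot'],degrees=True); T=Ro.from_euler('xyz',[180,0,yaw],degrees=True)
print('turn',np.round((R.inv()*T).as_rotvec(degrees=True)/180,4))
d=np.array([x,y,z])-o['tool_pos']; print('trans after turn',np.round(T.inv().apply(d)/.08,3),' before',np.round(R.inv().apply(d)/.08,3))
E
python3 go.py .6193 .0134 .222 86.6
```

```text
{'time_s': 0.15, 'tool_pos': [0.251, -0.5991, 0.2217], 'tool_rot': [-179.9152, 0.0045, 22.7349], 'force': [0.6215, 0.0365, -0.1458], 'grip_width': 0.0871, 'grasp_force': 0.0}
q [68.1 18.4 -4.  83.2  1.3 78.5 -3.3]
turn [-4.000e-04 -2.000e-04 -3.548e-01]
trans after turn [ 7.916e+00  4.142e+00 -4.000e-03]  before [ 7.205e+00 -5.282e+00  4.000e-03]
```

```bash
T='"grip":[1,1,1,1,1]'
python3 -m creep '{"translation":[[0,0,0],[0,0,0],[0,0,0],[0,0,0]],"turn":[[0,0,-0.0444],[0,0,-0.0444],[0,0,-0.0444],[0,0,-0.0444]],"grip":[1,1,1,1]}'
python3 -m creep '{"translation":[[0,0,0],[0,0,0],[0,0,0],[0,0,0]],"turn":[[0,0,-0.0444],[0,0,-0.0444],[0,0,-0.0444],[0,0,-0.0444]],"grip":[1,1,1,1]}'
python3 -m creep '{"translation":[[0.528,0.276,0],[0.528,0.276,0],[0.528,0.276,0],[0.528,0.276,0],[0.528,0.276,0]],"turn":[[0,0,0],[0,0,0],[0,0,0],[0,0,0],[0,0,0]],"grip":[1,1,1,1,1]}'
python3 -m creep '{"translation":[[0.528,0.276,0],[0.528,0.276,0],[0.528,0.276,0],[0.528,0.276,0],[0.528,0.276,0]],"turn":[[0,0,0],[0,0,0],[0,0,0],[0,0,0],[0,0,0]],"grip":[1,1,1,1,1]}'
python3 -m creep '{"translation":[[0.528,0.276,0],[0.528,0.276,0],[0.528,0.276,0],[0.528,0.276,0],[0,0,0]],"turn":[[0,0,0],[0,0,0],[0,0,0],[0,0,0],[0,0,0]],"grip":[1,1,1,1,1]}'
python3 go.py .6193 .0134 .0915 86.6; python3 -c "
from h import *
c=cam('wrist'); save(c,'w1.png')"
```

```text
time_s: 0.65
tool_pos: [0.251, -0.5993, 0.2221]
tool_rot: [-180.0, -0.0, 55.0]
force: [-0.6, 0.5, -0.4]
grip_width: 0.0871
grasp_force: 0.0
time_s: 1.15
tool_pos: [0.251, -0.5993, 0.2221]
tool_rot: [-180.0, -0.0, 86.9]
force: [-0.8, -0.8, 1.2]
grip_width: 0.0872
grasp_force: 0.0
time_s: 1.78
tool_pos: [0.3742, -0.3935, 0.2224]
tool_rot: [-180.0, -0.0, 86.7]
force: [0.5, -0.5, 0.1]
grip_width: 0.0866
grasp_force: 0.0
time_s: 2.4
tool_pos: [0.4966, -0.1893, 0.2224]
tool_rot: [-180.0, 0.0, 86.7]
force: [0.1, -0.5, 0.6]
grip_width: 0.0865
grasp_force: 0.0
time_s: 3.02
tool_pos: [0.5949, -0.0217, 0.2222]
tool_rot: [-180.0, -0.2, 87.1]
force: [0.2, 0.3, -0.4]
grip_width: 0.0869
grasp_force: 0.0
{'time_s': 3.025, 'tool_pos': [0.5949, -0.0217, 0.2222], 'tool_rot': [-179.9902, -0.1879, 87.1119], 'force': [0.1531, 0.2862, -0.4093], 'grip_width': 0.0869, 'grasp_force': 0.0}
q [ 32.7  15.5 -39.4  90.2   9.8  77.9 -10.7]
turn [-0.0001 -0.001   0.0028]
trans after turn [0.455 0.279 1.634]  before [0.448 0.283 1.635]
```

View pics/w1.png

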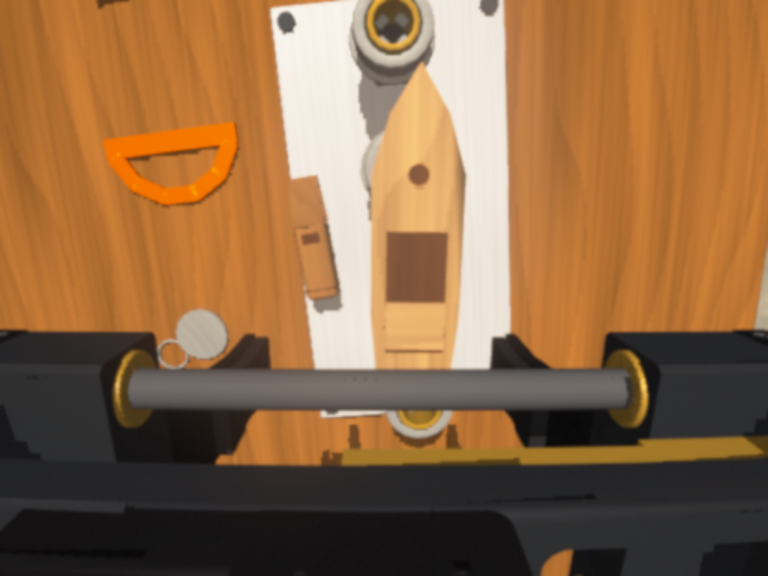

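The wrist view shows the hull along the row, between the finger lines, with rims at (393,20) and (420,415). The whistle is at (317,240), still on the plate.

```bash

python3 -m creep '{"translation":[[0.23,0.14,0],[0.225,0.14,0],[0,0,0.4],[0,0,0.4],[0,0,0.3]],"turn":[[0,0,0.001],[0,0,0.001],[0,0,0],[0,0,0],[0,0,0]],"grip":[1,1,1,1,1]}' 25
python3 -m creep '{"translation":[[0,0,0.3],[0,0,0.234],[0,0,0],[0,0,0],[0,0,0]],"turn":[[0,0,0],[0,0,0],[0,0,0],[0,0,0],[0,0,0]],"grip":[1,1,1,0.4,0.4]}'
python3 -m creep '{"translation":[[0,0,0],[0,0,0],[0,0,0],[0,0,0],[0,0,0]],"turn":[[0,0,0],[0,0,0],[0,0,0],[0,0,0],[0,0,0]],"grip":[0.4,0.4,0.4,0.4,0.4]}' 35
python3 go.py .6193 .0134 .0915 86.6
```

```text
time_s: 3.7
tool_pos: [0.6176, 0.0054, 0.1328]
tool_rot: [-179.9, 0.1, 86.2]
force: [-0.2, 0.4, -0.2]
grip_width: 0.087
grasp_force: 0.0
time_s: 4.32
tool_pos: [0.6195, 0.0079, 0.093]
tool_rot: [179.9, 0.0, 86.3]
force: [-0.4, 0.0, 0.0]
grip_width: 0.0743
grasp_force: 0.0
time_s: 4.95
tool_pos: [0.6187, 0.0079, 0.0921]
tool_rot: [180.0, 0.0, 86.3]
force: [-1.4, 0.5, 3.6]
grip_width: 0.0538
grasp_force: 35.0
{'time_s': 4.95, 'tool_pos': [0.6187, 0.0079, 0.0921], 'tool_rot': [179.9929, 0.0114, 86.3142], 'force': [-1.4086, 0.4975, 3.6221], 'grip_width': 0.0538, 'grasp_force': 34.998}
q [ 27.2  24.5 -38.   95.4  16.3  65.7 -18.7]
turn [ 0.      0.0001 -0.0016]
trans after turn [0.069 0.003 0.008]  before [0.069 0.003 0.008]
```

```bash

python3 -m creep '{"translation":[[0,0,-0.15],[0,0,-0.25],[0,0,-0.25],[0,0,-0.2],[0,0,0]],"turn":[[0,0,0],[0,0,0],[0,0,0],[0,0,0],[0,0,-0.0513]],"grip":[0.4,0.4,0.4,0.4,0.4]}' 35
python3 -m creep '{"translation":[[0,0,0],[0,0,0],[0,0,0],[0,0,0],[0,0,0]],"turn":[[0,0,-0.0513],[0,0,-0.0513],[0,0,-0.0513],[0,0,-0.0513],[0,0,-0.0513]],"grip":[0.4,0.4,0.4,0.4,0.4]}'
python3 -m creep '{"translation":[[0,0,0],[0,0,0],[0,0,0],[0,0,0],[0,0,0]],"turn":[[0,0,-0.0513],[0,0,-0.0513],[0,0,-0.0513],[0,0,-0.0513],[0,0,-0.0513]],"grip":[0.4,0.4,0.4,0.4,0.4]}'
python3 -m creep '{"translation":[[0,0,0],[0,0,0]],"turn":[[0,0,0],[0,0,0]],"grip":[0.4,0.4]}'
python3 go.py .4896 .3725 .160 188.15
```

```text
time_s: 5.58
tool_pos: [0.62, 0.0081, 0.1627]
tool_rot: [179.8, 0.1, 95.8]
force: [0.1, -0.4, -2.8]
grip_width: 0.0537
grasp_force: 35.0
time_s: 6.2
tool_pos: [0.6188, 0.0077, 0.1607]
tool_rot: [-180.0, 0.0, 142.0]
force: [0.1, 0.4, -1.8]
grip_width: 0.0539
grasp_force: 35.0
time_s: 6.82
tool_pos: [0.6188, 0.0076, 0.1606]
tool_rot: [-180.0, 0.0, -171.8]
force: [-0.4, -0.7, -1.6]
grip_width: 0.0536
grasp_force: 35.0
time_s: 7.08
tool_pos: [0.6188, 0.0077, 0.1602]
tool_rot: [-180.0, 0.0, -172.3]
force: [0.2, -0.8, -1.8]
grip_width: 0.0536
grasp_force: 35.0
{'time_s': 7.075, 'tool_pos': [0.6188, 0.0077, 0.1602], 'tool_rot': [-179.9854, 0.0138, -172.2871], 'force': [0.2469, -0.7519, -1.8278], 'grip_width': 0.0536, 'grasp_force': 34.9974}
q [ 40.7  26.9 -57.2  91.   23.2  74.9  78. ]
turn [-0.0001  0.0001 -0.0024]
trans after turn [9.520e-01 4.743e+00 2.000e-03]  before [9.880e-01 4.735e+00 1.000e-03]
```

```bash

python3 -m creep '{"translation":[[0.098,0.474,0],[0.098,0.474,0],[0.098,0.474,0],[0.098,0.474,0],[0.098,0.474,0]],"turn":[[0,0,-0.0024],[0,0,0],[0,0,0],[0,0,0],[0,0,0]],"grip":[0.4,0.4,0.4,0.4,0.4]}' 35
python3 -m creep '{"translation":[[0.098,0.474,0],[0.098,0.474,0],[0.098,0.474,0],[0.098,0.474,0],[0.098,0.474,0]],"turn":[[0,0,0],[0,0,0],[0,0,0],[0,0,0],[0,0,0]],"grip":[0.4,0.4,0.4,0.4,0.4]}'
python3 -m creep '{"translation":[[0,0,0],[0,0,0]],"turn":[[0,0,0],[0,0,0]],"grip":[0.4,0.4]}'
python3 go.py .4896 .3725 .0185 188.15; python3 -c "
from m import *
c=cam('top');P=cloud(c);x,y,z=P[...,0],P[...,1],P[...,2];save(c,'t1.png')
print('tray',rect(P,(z>.035)&(z<.055)&(x>.34)&(x<.64)&(y>.22)&(y<.48)))
h=cv2.cvtColor(c['frame'],cv2.COLOR_RGB2HSV);m=(x>.5)&(x<.59)&(y>-.1)&(y<.12)&(h[...,1]>60)&(z>.018)&(z<.045); print('whistle',rect(P,m))"
```

```text
time_s: 7.7
tool_pos: [0.5523, 0.191, 0.1601]
tool_rot: [-180.0, 0.0, -171.8]
force: [0.0, 0.7, -1.4]
grip_width: 0.0539
grasp_force: 35.0
time_s: 8.32
tool_pos: [0.4862, 0.3729, 0.1601]
tool_rot: [-180.0, 0.0, -171.8]
force: [0.3, 1.5, -2.3]
grip_width: 0.0538
grasp_force: 35.0
time_s: 8.57
tool_pos: [0.4868, 0.3714, 0.1598]
tool_rot: [-179.9, 0.0, -171.7]
force: [0.2, 0.3, -2.2]
grip_width: 0.0535
grasp_force: 35.0
{'time_s': 8.575, 'tool_pos': [0.4868, 0.3714, 0.1598], 'tool_rot': [-179.9319, 0.0246, -171.7448], 'force': [0.2257, 0.2516, -2.2076], 'grip_width': 0.0535, 'grasp_force': 34.9973}
q [  6.7  27.5 -60.6  91.9  24.7  75.2  40.6]
turn [-0.0004  0.0001  0.0006]
trans after turn [-0.036  0.009  1.766]  before [-0.036  0.011  1.766]
tray (array([0.4914, 0.319 ]), array([252.3, 147.4]), np.float32(8.19), 705)
whistle (array([0.542 , 0.0052]), array([25.3, 97.2]), np.float32(96.26), 409)
```

View pics/t1.png

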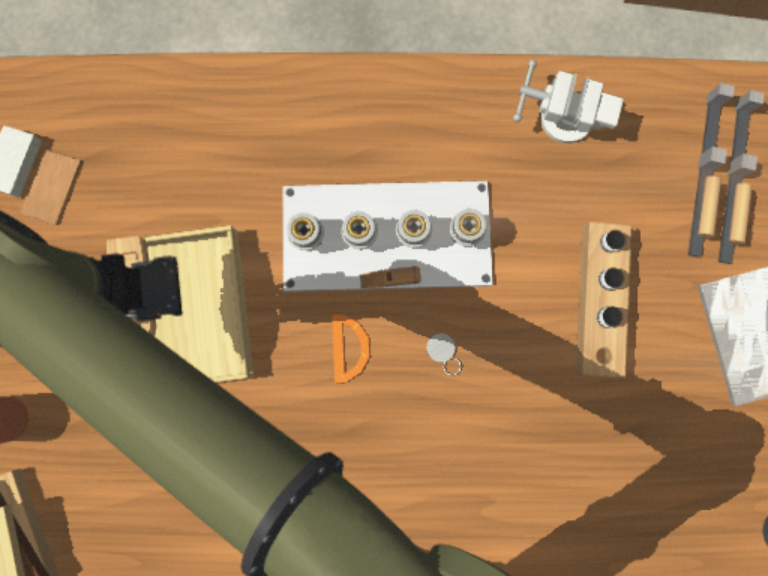

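All four couplers are now clear ((303,229), (358,228), (413,226), (468,225)). The whistle is unmoved at (390,277) and the hull is over the tray. Next I lower and release it.

```bash

python3 -m creep '{"translation":[[-0.036,0,0.4],[0,0,0.4],[0,0,0.4],[0,0,0.3],[0,0,0.15]],"turn":[[0,0,0],[0,0,0],[0,0,0],[0,0,0],[0,0,0]],"grip":[0.4,0.4,0.4,0.4,0.4]}' 35
python3 -m creep '{"translation":[[0,0,0.1],[0,0,0],[0,0,0],[0,0,0],[0,0,0]],"turn":[[0,0,0],[0,0,0],[0,0,0],[0,0,0],[0,0,0]],"grip":[0.4,0.4,0.8,0.8,0.8]}'
python3 -m creep '{"translation":[[0,0,0],[0,0,-0.3],[0,0,-0.4],[0,0,-0.5],[0,0,-0.5]],"turn":[[0,0,0],[0,0,0],[0,0,0],[0,0,0],[0,0,0]],"grip":[0.8,0.8,0.8,0.8,0.8]}'
python3 -m creep '{"translation":[[0,0,0],[0,0,0]],"turn":[[0,0,0],[0,0,0]],"grip":[0.6,0.6]}'
python3 go.py .543 -.004 .19 96.2
```

```text
time_s: 9.25
tool_pos: [0.4896, 0.3709, 0.0264]
tool_rot: [-179.9, -0.1, -171.8]
force: [-0.4, -0.3, -1.1]
grip_width: 0.0539
grasp_force: 35.0
time_s: 9.88
tool_pos: [0.4897, 0.3726, 0.0205]
tool_rot: [180.0, 0.1, -171.7]
force: [0.7, 0.2, 0.5]
grip_width: 0.0684
grasp_force: 0.0
time_s: 10.5
tool_pos: [0.4893, 0.3727, 0.1588]
tool_rot: [180.0, 0.1, -171.7]
force: [-0.0, -0.1, 0.0]
grip_width: 0.0698
grasp_force: 0.0
time_s: 10.75
tool_pos: [0.4893, 0.3722, 0.1565]
tool_rot: [-180.0, 0.0, -171.7]
force: [-0.1, 0.0, -0.2]
grip_width: 0.0573
grasp_force: 0.0
{'time_s': 10.75, 'tool_pos': [0.4893, 0.3722, 0.1565], 'tool_rot': [-179.9811, 0.0466, -171.6799], 'force': [-0.1294, 0.0282, -0.2096], 'grip_width': 0.0573, 'grasp_force': 0.0}
q [  6.5  28.  -60.4  91.8  25.1  75.   40.6]
turn [1.000e-04 3.000e-04 5.118e-01]
trans after turn [-4.747  0.159 -0.419]  before [ 0.016 -4.75  -0.418]
```

```bash

python3 -m creep '{"translation":[[0,-0.475,-0.08],[0,-0.475,-0.08],[0,-0.475,-0.08],[0,-0.475,-0.08],[0,-0.475,-0.08]],"turn":[[0,0,0],[0,0,0],[0,0,0],[0,0,0],[0,0,0]],"grip":[0.46,0.46,0.46,0.46,0.46]}'
python3 -m creep '{"translation":[[0,-0.475,0],[0,-0.475,0],[0,-0.475,0],[0,-0.475,0],[0,-0.475,0]],"turn":[[0,0,0],[0,0,0],[0,0,0],[0,0,0],[0,0,0]],"grip":[0.46,0.46,0.46,0.46,0.46]}'
python3 -m creep '{"translation":[[0,0,0],[0,0,0],[0,0,0],[0,0,0],[0,0,0]],"turn":[[0,0,0.0512],[0,0,0.0512],[0,0,0.0512],[0,0,0.0512],[0,0,0.0512]],"grip":[0.46,0.46,0.46,0.46,0.46]}'
python3 -m creep '{"translation":[[0,0,0],[0,0,0],[0,0,0],[0,0,0],[0,0,0]],"turn":[[0,0,0.0512],[0,0,0.0512],[0,0,0.0512],[0,0,0.0512],[0,0,0.0512]],"grip":[0.46,0.46,0.46,0.46,0.46]}'
python3 -m creep '{"translation":[[0,0,0],[0,0,0]],"turn":[[0,0,0],[0,0,0]],"grip":[0.46,0.46]}'
python3 go.py .5436 -.0097 .02 96.2; cat > w.py <<'E'
from m import *
c=cam('wrist');P=cloud(c);x,y,z=P[...,0],P[...,1],P[...,2]
h=cv2.cvtColor(c['frame'],cv2.COLOR_RGB2HSV);m=(x>.45)&(x<.585)&(y>-.1)&(y<.13)&(h[...,1]>60)&(z>.019)&(z<.045); print('whistle',rect(P,m),rect(P,m&(z>.031)),np.nanmedian(z[m]))
c=cam('top');P=cloud(c);x,y,z=P[...,0],P[...,1],P[...,2]
print('hull',rect(P,(z>.042)&(z<.06)&(x>.38)&(x<.60)&(y>.30)&(y<.42)))
E
python3 w.py
```

```text
time_s: 11.38
tool_pos: [0.5161, 0.1826, 0.187]
tool_rot: [-180.0, -0.1, -171.7]
force: [0.5, -0.6, -0.0]
grip_width: 0.04
grasp_force: 0.0
time_s: 12.0
tool_pos: [0.5435, -0.0051, 0.1869]
tool_rot: [180.0, -0.1, -171.7]
force: [0.0, 0.8, 0.1]
grip_width: 0.0403
grasp_force: 0.0
time_s: 12.62
tool_pos: [0.5434, -0.0037, 0.1867]
tool_rot: [-179.9, -0.1, 141.9]
force: [-0.1, 0.2, -0.4]
grip_width: 0.0398
grasp_force: 0.0
time_s: 13.25
tool_pos: [0.5434, -0.0038, 0.1867]
tool_rot: [-179.9, -0.0, 95.9]
force: [0.6, -0.2, 0.4]
grip_width: 0.0399
grasp_force: 0.0
time_s: 13.5
tool_pos: [0.5439, -0.0037, 0.1873]
tool_rot: [-179.9, -0.0, 96.3]
force: [-0.3, 0.7, -0.1]
grip_width: 0.0396
grasp_force: 0.0
{'time_s': 13.5, 'tool_pos': [0.5439, -0.0037, 0.1873], 'tool_rot': [-179.9363, -0.0126, 96.3198], 'force': [-0.3422, 0.6946, -0.0817], 'grip_width': 0.0396, 'grasp_force': 0.0}
q [ 41.1  11.3 -48.3  99.7   8.8  73.   -3. ]
turn [-0.0004 -0.0001  0.0007]
trans after turn [-0.074 -0.012  2.091]  before [-0.075 -0.009  2.091]
whistle (array([0.5417, 0.005 ]), array([24.8, 96.9]), np.float32(96.62), 1957) (array([ 0.5432, -0.0079]), array([24.7, 70.9]), np.float32(96.71), 1357) 0.03324969232690215
hull (array([0.4977, 0.3736]), array([214.5,  56.7]), np.float32(9.94), 1524)
```

```bash

python3 -m creep '{"translation":[[-0.075,-0.01,0.4],[0,0,0.5],[0,0,0.5],[0,0,0.3],[0,0,0.2]],"turn":[[0,0,0],[0,0,0],[0,0,0],[0,0,0],[0,0,0]],"grip":[0.46,0.46,0.46,0.46,0.46]}'
python3 -m creep '{"translation":[[0,0,0.14],[0,0,0.05],[0,0,0],[0,0,0],[0,0,0]],"turn":[[0,0,0],[0,0,0],[0,0,0],[0,0,0],[0,0,0]],"grip":[0.46,0.46,0.46,0.2,0.2]}' 20
python3 -m creep '{"translation":[[0,0,0],[0,0,0],[0,0,0],[0,0,-0.1],[0,0,-0.2]],"turn":[[0,0,0],[0,0,0],[0,0,0],[0,0,0],[0,0,0]],"grip":[0.2,0.2,0.2,0.2,0.2]}' 20
python3 go.py .5436 -.0097 .02 96.2
```

```text
time_s: 14.22
tool_pos: [0.5436, -0.0098, 0.0345]
tool_rot: [-179.9, -0.0, 96.2]
force: [0.3, 0.1, 0.3]
grip_width: 0.0399
grasp_force: 0.0
time_s: 14.85
tool_pos: [0.5446, -0.0099, 0.0212]
tool_rot: [179.9, 0.0, 96.2]
force: [-0.2, 0.4, 0.1]
grip_width: 0.0275
grasp_force: 0.1
time_s: 15.48
tool_pos: [0.5434, -0.0097, 0.0446]
tool_rot: [-179.9, -0.0, 96.2]
force: [0.2, 0.9, -0.3]
grip_width: 0.026
grasp_force: 2.0
{'time_s': 15.475, 'tool_pos': [0.5434, -0.0097, 0.0446], 'tool_rot': [-179.9044, -0.0369, 96.1665], 'force': [0.1664, 0.9022, -0.3188], 'grip_width': 0.026, 'grasp_force': 1.9992}
q [ 37.4  20.8 -45.2 108.1  17.2  58.2  -9. ]
turn [-0.0005 -0.0002 -0.0002]
trans after turn [-0.001  0.003  0.307]  before [-0.001  0.003  0.307]
```

The grip dipped to 2 N, so that is the slackening. I'll hold still until it recovers.

```bash

python3 -m creep '{"translation":[[0,0,0],[0,0,0],[0,0,0],[0,0,0],[0,0,0]],"turn":[[0,0,0],[0,0,0],[0,0,0],[0,0,0],[0,0,0]],"grip":[0.2,0.2,0.2,0.2,0.2]}' 25
python3 -m creep '{"translation":[[0,0,0],[0,0,0],[0,0,0],[0,0,0],[0,0,0]],"turn":[[0,0,0],[0,0,0],[0,0,0],[0,0,0],[0,0,0]],"grip":[0.2,0.2,0.2,0.2,0.2]}' 25
python3 w.py
```

```text
time_s: 16.1
tool_pos: [0.544, -0.0097, 0.0444]
tool_rot: [-180.0, -0.0, 96.2]
force: [-0.7, -0.9, -0.1]
grip_width: 0.026
grasp_force: 25.0
time_s: 16.73
tool_pos: [0.5442, -0.0098, 0.0446]
tool_rot: [180.0, 0.0, 96.2]
force: [0.4, 0.8, -0.7]
grip_width: 0.0258
grasp_force: 25.0
whistle (array([0.5363, 0.0264]), array([59.4, 23.3]), np.float32(85.0), 684) (array([0.5363, 0.0264]), array([59.4, 23.3]), np.float32(85.0), 684) 0.043131516208565604
hull (array([0.4974, 0.3742]), array([214.5,  56. ]), np.float32(9.37), 1521)
```

```bash

python3 -m creep '{"translation":[[0,0,-0.2],[0,0,-0.4],[0,0,-0.5],[0,0,-0.4],[0,0,0]],"turn":[[0,0,0],[0,0,0],[0,0,0],[0,0,0],[0,0,0]],"grip":[0.2,0.2,0.2,0.2,0.2]}' 25
python3 go.py .4896 .3 .19 188.15; python3 -c "
from m import *
c=cam('scene');cv2.imwrite('pics/s2.png',cv2.resize(c['frame'][120:300,150:350,::-1],None,fx=3,fy=3))"
```

```text
time_s: 17.45
tool_pos: [0.5464, -0.0095, 0.1684]
tool_rot: [179.6, 0.1, 96.2]
force: [0.5, 0.5, -0.7]
grip_width: 0.0256
grasp_force: 25.0
{'time_s': 17.45, 'tool_pos': [0.5464, -0.0095, 0.1684], 'tool_rot': [179.6416, 0.1223, 96.1673], 'force': [0.478, 0.4885, -0.727], 'grip_width': 0.0256, 'grasp_force': 24.9979}
q [ 41.4  12.3 -48.3 101.1   9.8  70.6  -3.3]
turn [ 0.001   0.0021 -0.511 ]
trans after turn [ 0.154  3.93  -0.27 ]  before [ 3.922 -0.288 -0.28 ]
```

View pics/s2.png

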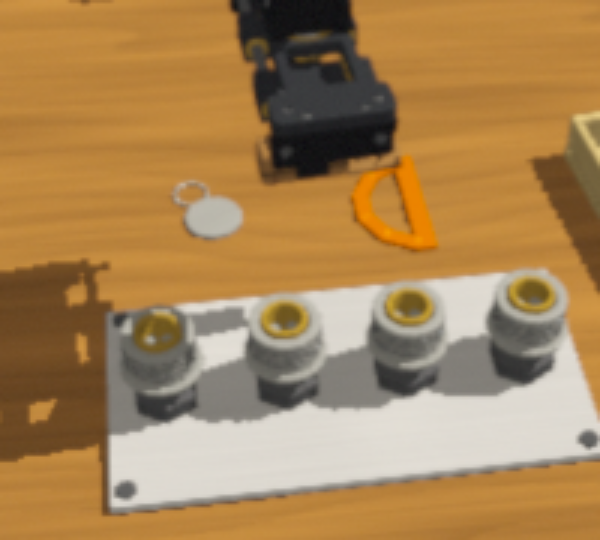

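The whistle is in the gripper and level (330,160), and the bystanders are untouched.

```bash

python3 -m creep '{"translation":[[0,0,0],[0,0,0],[0,0,0],[0,0,0],[0,0,0]],"turn":[[0,0,-0.0511],[0,0,-0.0511],[0,0,-0.0511],[0,0,-0.0511],[0,0,-0.0511]],"grip":[0.2,0.2,0.2,0.2,0.2]}' 25
python3 -m creep '{"translation":[[0,0,0],[0,0,0],[0,0,0],[0,0,0],[0,0,0]],"turn":[[0,0,-0.0511],[0,0,-0.0511],[0,0,-0.0511],[0,0,-0.0511],[0,0,-0.0511]],"grip":[0.2,0.2,0.2,0.2,0.2]}'
python3 -m creep '{"translation":[[0,0.393,0],[0,0.393,0],[0,0.393,0],[0,0.393,0],[0,0.393,0]],"turn":[[0,0,0],[0,0,0],[0,0,0],[0,0,0],[0,0,0]],"grip":[0.2,0.2,0.2,0.2,0.2]}'
python3 -m creep '{"translation":[[0.1,0.393,0],[0,0.393,0],[0,0.393,0],[0,0.393,0],[0,0.393,0]],"turn":[[0,0,0],[0,0,0],[0,0,0],[0,0,0],[0,0,0]],"grip":[0.2,0.2,0.2,0.2,0.2]}'
python3 -m creep '{"translation":[[0,0,0],[0,0,0]],"turn":[[0,0,0],[0,0,0]],"grip":[0.2,0.2]}'
python3 go.py .4944 .3005 .022 188.15
```

```text
time_s: 18.12
tool_pos: [0.5432, -0.0098, 0.1634]
tool_rot: [-179.9, -0.1, 142.5]
force: [0.3, 0.6, -1.2]
grip_width: 0.0255
grasp_force: 25.0
time_s: 18.75
tool_pos: [0.5432, -0.0098, 0.1634]
tool_rot: [180.0, -0.1, -171.5]
force: [-0.0, 0.8, -1.2]
grip_width: 0.026
grasp_force: 25.0
time_s: 19.38
tool_pos: [0.5208, 0.1465, 0.1635]
tool_rot: [-180.0, -0.1, -171.9]
force: [0.5, -0.2, -0.1]
grip_width: 0.0257
grasp_force: 25.0
time_s: 20.0
tool_pos: [0.4909, 0.3007, 0.1633]
tool_rot: [-180.0, -0.1, -171.9]
force: [-0.7, -0.3, -0.7]
grip_width: 0.0259
grasp_force: 25.0
time_s: 20.25
tool_pos: [0.4915, 0.2993, 0.1636]
tool_rot: [-179.9, -0.1, -171.9]
force: [-0.9, -0.2, -0.7]
grip_width: 0.0255
grasp_force: 25.0
{'time_s': 20.25, 'tool_pos': [0.4915, 0.2993, 0.1636], 'tool_rot': [-179.9261, -0.0907, -171.8654], 'force': [-0.9494, -0.1632, -0.6573], 'grip_width': 0.0255, 'grasp_force': 24.9978}
q [ 18.   23.1 -63.8  96.8  21.5  73.9  47.9]
turn [-0.0004 -0.0005 -0.0001]
trans after turn [-0.038  0.01   1.77 ]  before [-0.041  0.012  1.77 ]
```

```bash

python3 -m creep '{"translation":[[-0.04,0.01,0.4],[0,0,0.4],[0,0,0.4],[0,0,0.35],[0,0,0.15]],"turn":[[0,0,0],[0,0,0],[0,0,0],[0,0,0],[0,0,0]],"grip":[0.2,0.2,0.2,0.2,0.2]}' 25
python3 -m creep '{"translation":[[0,0,0.07],[0,0,0],[0,0,0],[0,0,0],[0,0,0]],"turn":[[0,0,0],[0,0,0],[0,0,0],[0,0,0],[0,0,0]],"grip":[0.2,0.2,0.42,0.42,0.42]}'
python3 -m creep '{"translation":[[0,0,0],[0,0,-0.3],[0,0,-0.5],[0,0,-0.6],[0,0,-0.6]],"turn":[[0,0,0],[0,0,0],[0,0,0],[0,0,0],[0,0,0]],"grip":[0.42,0.42,0.42,0.42,0.42]}'
python3 -m creep '{"translation":[[0,-0.5,0],[0,-0.5,0],[0,-0.5,0],[0,-0.5,0],[0,-0.5,0]],"turn":[[0,0,0],[0,0,0],[0,0,0],[0,0,0],[0,0,0]],"grip":[0.42,0.42,0.42,0.42,0.42]}'
python3 go.py .475 -.3462 .21 175.5;python3 -c "
from m import *
c=cam('top'); save(c,'t3.png')"
```

```text
time_s: 20.88
tool_pos: [0.4945, 0.299, 0.0266]
tool_rot: [-179.9, -0.2, -172.0]
force: [0.5, -0.7, -0.6]
grip_width: 0.0257
grasp_force: 25.0
time_s: 21.5
tool_pos: [0.495, 0.3017, 0.0234]
tool_rot: [-180.0, 0.0, -171.9]
force: [-0.3, 0.3, 0.3]
grip_width: 0.0359
grasp_force: 0.0
time_s: 22.12
tool_pos: [0.4946, 0.302, 0.1862]
tool_rot: [180.0, 0.1, -171.8]
force: [1.6, -0.4, 0.6]
grip_width: 0.0366
grasp_force: 0.0
time_s: 22.75
tool_pos: [0.5234, 0.1028, 0.1846]
tool_rot: [-179.9, 0.1, -171.8]
force: [0.3, 0.5, 0.4]
grip_width: 0.0367
grasp_force: 0.0
{'time_s': 22.75, 'tool_pos': [0.5234, 0.1028, 0.1846], 'tool_rot': [-179.9494, 0.097, -171.8112], 'force': [0.2684, 0.453, 0.395], 'grip_width': 0.0367, 'grasp_force': 0.0}
q [ 44.6  14.5 -66.1 101.1  13.9  73.3  73.3]
turn [-0.0002  0.0006  0.0705]
trans after turn [ 0.162 -5.643 -0.317]  before [ 1.397 -5.47  -0.315]
```

View pics/t3.png

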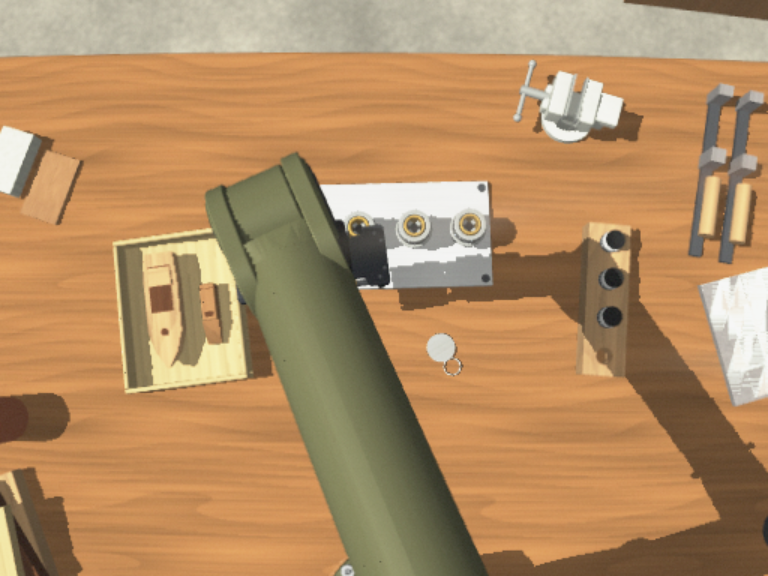

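Hull (163,305) and whistle (210,312) are both lying in the tray. Next I look over the couplers with the wrist camera on the way to the pods.

```bash

python3 -m creep '{"translation":[[0,0,-0.23],[0,0,-0.23],[0,0,0],[0,0,0],[0,0,0]],"turn":[[0,0,0.0568],[0,0,0.0568],[0,0,0.0568],[0,0,0.0568],[0,0,0.0568]],"grip":[0.46,0.46,0.46,0.46,0.46]}'
python3 -m creep '{"translation":[[0,0,0],[0,0,0],[0,0,0],[0,0,0],[0,0,0]],"turn":[[0,0,0.0568],[0,0,0.0568],[0,0,0.0568],[0,0,0.0568],[0,0,0.0568]],"grip":[0.46,0.46,0.46,0.46,0.46]}'
python3 -m creep '{"translation":[[-0.475,0.35,0],[-0.475,0.35,0],[-0.475,0.35,0],[-0.475,0.35,0],[0,0,0]],"turn":[[0,0,0],[0,0,0],[0,0,0],[0,0,0],[0,0,0]],"grip":[0.46,0.46,0.46,0.46,0.46]}'
python3 -m creep '{"translation":[[0,0,0],[0,0,0]],"turn":[[0,0,0],[0,0,0]],"grip":[0.46,0.46]}'
python3 go.py .475 -.3462 .21 85.5;python3 -c "
from m import *
c=cam('wrist'); save(c,'w4.png'); np.savez('w4.npz',**c)
P=cloud(c);x,y,z=P[...,0],P[...,1],P[...,2]
for n,X,Y in(('a',.6128,.1421),('b',.6155,.0542),('c',.6183,-.0338),('d',.621,-.1217)):
    r=np.hypot(x-X,y-Y); m=(z>.0785)&(z<.092)&(r<.035)
    if m.sum()<50: print(n,m.sum()); continue
    q=P[m][:,:2]; e=cv2.minEnclosingCircle((q*1000).astype(np.float32)); print(n,m.sum(),e)
    r=np.hypot(x-e[0][0]/1000,y-e[0][1]/1000)
    print([(k,round(float(np.nanmedian(z[(r>=k/1000)&(r<(k+1.5)/1000)])),4),c['frame'][(r>=k/1000)&(r<(k+1.5)/1000)].mean(0).round().tolist()) for k in range(8,33,2)])
"
```

```text
time_s: 23.42
tool_pos: [0.5231, 0.1045, 0.2213]
tool_rot: [180.0, 0.1, 136.8]
force: [1.1, -0.3, 0.8]
grip_width: 0.0398
grasp_force: 0.0
time_s: 24.05
tool_pos: [0.5231, 0.1046, 0.2213]
tool_rot: [179.9, -0.0, 85.6]
force: [0.2, 0.1, -0.6]
grip_width: 0.0398
grasp_force: 0.0
time_s: 24.68
tool_pos: [0.6252, -0.0607, 0.2203]
tool_rot: [180.0, 0.0, 85.5]
force: [-0.2, -0.1, 0.3]
grip_width: 0.0406
grasp_force: 0.0
time_s: 24.92
tool_pos: [0.6236, -0.0538, 0.2208]
tool_rot: [180.0, -0.0, 86.1]
force: [0.6, -0.0, -0.5]
grip_width: 0.04
grasp_force: 0.0
{'time_s': 24.925, 'tool_pos': [0.6236, -0.0538, 0.2208], 'tool_rot': [179.9527, -0.0142, 86.0659], 'force': [0.648, -0.0495, -0.4701], 'grip_width': 0.04, 'grasp_force': 0.0}
q [ 38.5  21.3 -46.1  85.7  15.4  79.5 -12.4]
turn [ 0.0003 -0.0001  0.0031]
trans after turn [-3.789 -1.565  0.135]  before [-3.773 -1.603  0.132]
a 273 ((609.6783447265625, 124.7198715209961), 17.502681732177734)
[(8, 0.0623, [105.0, 99.0, 92.0]), (10, 0.0512, [107.0, 101.0, 94.0]), (12, 0.05, [105.0, 99.0, 92.0]), (14, 0.0494, [106.0, 100.0, 93.0]), (16, 0.0149,
[... 1210 characters left out ...]
6, [64.0, 59.0, 54.0]), (26, 0.3165, [59.0, 54.0, 51.0]), (28, 0.3222, [60.0, 56.0, 52.0]), (30, 0.3224, [57.0, 53.0, 49.0]), (32, 0.3127, [58.0, 52.0, 45.0])]
d 561 ((620.7099609375, -118.92875671386719), 25.465679168701172)
[(8, 0.0618, [111.0, 96.0, 76.0]), (10, 0.0634, [113.0, 92.0, 61.0]), (12, 0.0813, [144.0, 112.0, 59.0]), (14, 0.0817, [164.0, 129.0, 71.0]), (16, 0.0794, [155.0, 139.0, 116.0]), (18, 0.0799, [175.0, 165.0, 148.0]), (20, 0.0792, [159.0, 151.0, 138.0]), (22, 0.0791, [165.0, 156.0, 144.0]), (24, 0.0632, [150.0, 142.0, 131.0]), (26, 0.0494, [182.0, 173.0, 160.0]), (28, 0.0469, [185.0, 175.0, 163.0]), (30, 0.0081, [189.0, 180.0, 170.0]), (32, 0.0082, [188.0, 180.0, 170.0])]
```

View pics/w4.png

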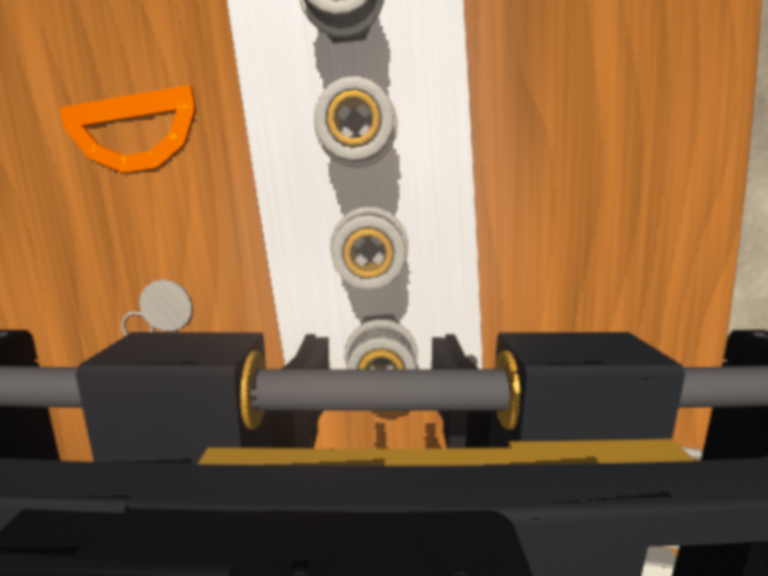

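The wrist view shows couplers b (353,118), c (368,250) and d (380,360), all sleeves forward. The brass body reaches r≈17 mm and the sleeve ring spans r 17–26 mm, so fingertips at 40 mm opening can press the ring. Next is the first pod.

```bash

python3 -m creep '{"translation":[[-0.42,-0.174,0],[-0.42,-0.174,0],[-0.42,-0.174,0],[-0.42,-0.174,0],[-0.42,-0.174,0]],"turn":[[0,0,0.0031],[0,0,0],[0,0,0],[0,0,0],[0,0,0]],"grip":[0.5,0.5,0.5,0.5,0.5]}'
python3 -m creep '{"translation":[[-0.42,-0.174,0],[-0.42,-0.174,0],[-0.42,-0.174,0],[-0.42,-0.174,0],[0,0,0]],"turn":[[0,0,0],[0,0,0],[0,0,0],[0,0,0],[0,0,0]],"grip":[0.5,0.5,0.5,0.5,0.5]}'
python3 -m creep '{"translation":[[0,0,0],[0,0,0]],"turn":[[0,0,0],[0,0,0]],"grip":[0.5,0.5]}'
python3 go.py .4752 -.3460 .043 85.5
```

```text
time_s: 25.6
tool_pos: [0.5407, -0.2178, 0.2203]
tool_rot: [180.0, 0.0, 85.4]
force: [-0.2, -0.3, -0.6]
grip_width: 0.0434
grasp_force: 0.0
time_s: 26.22
tool_pos: [0.4728, -0.3502, 0.2199]
tool_rot: [-179.9, 0.1, 85.1]
force: [1.2, 0.6, 0.2]
grip_width: 0.0437
grasp_force: 0.0
time_s: 26.48
tool_pos: [0.4759, -0.3455, 0.2202]
tool_rot: [180.0, -0.0, 85.5]
force: [-0.2, 0.0, -0.2]
grip_width: 0.0436
grasp_force: 0.0
{'time_s': 26.475, 'tool_pos': [0.4759, -0.3455, 0.2202], 'tool_rot': [179.9689, -0.0064, 85.5171], 'force': [-0.1915, 0.0066, -0.1716], 'grip_width': 0.0436, 'grasp_force': 0.0}
q [ 66.2  14.4 -38.6  91.4   9.1  77.4  22. ]
turn [ 0.0002 -0.      0.0001]
trans after turn [-0.007 -0.008  2.214]  before [-0.007 -0.009  2.214]
```

```bash

python3 -m creep '{"translation":[[0,-0.008,0.4],[0,0,0.5],[0,0,0.5],[0,0,0.4],[0,0,0.2]],"turn":[[0,0,0],[0,0,0],[0,0,0],[0,0,0],[0,0,0]],"grip":[0.46,0.46,0.46,0.46,0.46]}' 30
python3 -m creep '{"translation":[[0,0,0.15],[0,0,0.064],[0,0,0],[0,0,0],[0,0,0]],"turn":[[0,0,0],[0,0,0],[0,0,0],[0,0,0],[0,0,0]],"grip":[0.46,0.46,0.46,0.3,0.3]}'
python3 -m creep '{"translation":[[0,0,0],[0,0,0],[0,0,-0.15],[0,0,-0.2],[0,0,-0.3]],"turn":[[0,0,0],[0,0,0],[0,0,0],[0,0,0],[0,0,0]],"grip":[0.3,0.3,0.3,0.3,0.3]}' 40
python3 -m creep '{"translation":[[0,0,-0.4],[0,0,-0.4],[0,0,-0.35],[0,0,0],[0,0,0]],"turn":[[0,0,0],[0,0,0],[0,0,0],[0,0,0],[0,0,0]],"grip":[0.3,0.3,0.3,0.3,0.3]}'
python3 go.py .6152 .0546 .19 86
```

```text
time_s: 27.1
tool_pos: [0.474, -0.3456, 0.0582]
tool_rot: [-179.9, -0.1, 85.5]
force: [0.6, 0.2, -0.2]
grip_width: 0.0403
grasp_force: 0.0
time_s: 27.72
tool_pos: [0.4749, -0.3478, 0.0436]
tool_rot: [179.9, 0.1, 85.3]
force: [0.4, -0.1, 2.3]
grip_width: 0.033
grasp_force: 30.0
time_s: 28.35
tool_pos: [0.4731, -0.3468, 0.095]
tool_rot: [-179.9, -0.1, 85.3]
force: [-0.3, 0.4, -1.9]
grip_width: 0.0331
grasp_force: 40.0
time_s: 28.98
tool_pos: [0.4733, -0.347, 0.1857]
tool_rot: [-179.9, -0.0, 85.3]
force: [-0.1, -0.4, -1.5]
grip_width: 0.033
grasp_force: 40.0
{'time_s': 28.975, 'tool_pos': [0.4733, -0.347, 0.1857], 'tool_rot': [-179.8991, -0.0371, 85.337], 'force': [-0.1021, -0.3662, -1.4651], 'grip_width': 0.033, 'grasp_force': 39.9994}
q [ 66.2  15.6 -38.4  94.1  10.   73.8  21.4]
turn [-0.0006 -0.0002 -0.0037]
trans after turn [ 5.131  1.419 -0.053]  before [ 5.147  1.359 -0.052]
```

```bash

python3 -m creep '{"translation":[[0.43,0.113,0],[0.43,0.113,0],[0.43,0.113,0],[0.43,0.113,0],[0.43,0.113,0]],"turn":[[0,0,0],[0,0,0],[0,0,0],[0,0,0],[0,0,0]],"grip":[0.3,0.3,0.3,0.3,0.3]}'
python3 -m creep '{"translation":[[0.43,0.113,0],[0.43,0.113,0],[0.43,0.113,0],[0.43,0.113,0],[0.43,0.113,0]],"turn":[[0,0,0],[0,0,0],[0,0,0],[0,0,0],[0,0,0]],"grip":[0.3,0.3,0.3,0.3,0.3]}'
python3 -m creep '{"translation":[[0.43,0.113,0],[0.41,0.113,0],[0,0,0],[0,0,0],[0,0,0]],"turn":[[0,0,0],[0,0,0],[0,0,0],[0,0,0],[0,0,0]],"grip":[0.3,0.3,0.3,0.3,0.3]}'
python3 go.py .6152 .0536 .125 85.5
```

```text
time_s: 29.6
tool_pos: [0.5322, -0.1782, 0.1848]
tool_rot: [-179.8, -0.1, 85.3]
force: [-0.4, 0.5, -2.8]
grip_width: 0.0331
grasp_force: 40.0
time_s: 30.22
tool_pos: [0.5913, -0.011, 0.1847]
tool_rot: [-179.8, 0.0, 85.3]
force: [0.4, 0.3, -2.6]
grip_width: 0.033
grasp_force: 40.0
time_s: 30.85
tool_pos: [0.6153, 0.0519, 0.1859]
tool_rot: [-179.9, 0.1, 85.2]
force: [0.4, -1.1, -2.8]
grip_width: 0.0331
grasp_force: 40.0
{'time_s': 30.85, 'tool_pos': [0.6153, 0.0519, 0.1859], 'tool_rot': [-179.9248, 0.067, 85.2207], 'force': [0.3877, -1.0504, -2.7789], 'grip_width': 0.0331, 'grasp_force': 39.9992}
q [ 31.1  22.4 -48.8  89.5  17.2  76.1 -24.5]
turn [-0.0004  0.0004 -0.0016]
trans after turn [ 0.022 -0.003  0.761]  before [ 0.023 -0.002  0.761]
```

```bash

python3 -m creep '{"translation":[[0.022,0,0.25],[0,0,0.3],[0,0,0.2],[0,0,0],[0,0,0]],"turn":[[0,0,0],[0,0,0],[0,0,0],[0,0,0],[0,0,0]],"grip":[0.3,0.3,0.3,0.3,0.3]}'
python3 -m creep '{"translation":[[0,0,0.06],[0,0,0.06],[0,0,0.06],[0,0,0],[0,0,0]],"turn":[[0,0,0],[0,0,0],[0,0,0],[0,0,0],[0,0,0]],"grip":[0.3,0.3,0.3,0.3,0.3]}'
python3 go.py .6152 .0536 .1015 85.5
```

```text
time_s: 31.48
tool_pos: [0.6163, 0.0555, 0.1272]
tool_rot: [179.9, -0.0, 85.3]
force: [0.6, 0.4, -2.1]
grip_width: 0.0332
grasp_force: 40.0
time_s: 32.1
tool_pos: [0.6155, 0.0552, 0.1119]
tool_rot: [-179.9, 0.0, 85.3]
force: [-1.0, -1.0, -2.9]
grip_width: 0.0332
grasp_force: 40.0
{'time_s': 32.1, 'tool_pos': [0.6155, 0.0552, 0.1119], 'tool_rot': [-179.9438, 0.0247, 85.3372], 'force': [-0.9676, -1.0402, -2.9303], 'grip_width': 0.0332, 'grasp_force': 39.999}
q [ 29.7  26.  -47.3  94.2  20.2  68.8 -26.8]
turn [-0.0003  0.0001 -0.0009]
trans after turn [-0.02  -0.002  0.13 ]  before [-0.02  -0.002  0.13 ]
```

```bash

python3 -m creep '{"translation":[[-0.015,0,0.05],[0,0,0.05],[0,0,0.03],[0,0,0],[0,0,0]],"turn":[[0,0,0],[0,0,0],[0,0,0],[0,0,0],[0,0,0]],"grip":[0.3,0.3,0.3,0.3,0.3]}'
python3 go.py .6152 .0536 .1015 85.5
python3 -c "
from m import *
c=cam('scene');cv2.imwrite('pics/s5.png',cv2.resize(c['frame'][170:290,170:360,::-1],None,fx=4,fy=4))"
```

```text
time_s: 32.72
tool_pos: [0.6157, 0.0543, 0.1018]
tool_rot: [-180.0, -0.0, 85.3]
force: [-1.3, -0.4, -3.3]
grip_width: 0.0327
grasp_force: 40.0
{'time_s': 32.725, 'tool_pos': [0.6157, 0.0543, 0.1018], 'tool_rot': [-179.9867, -0.0044, 85.3447], 'force': [-1.3308, -0.358, -3.2823], 'grip_width': 0.0327, 'grasp_force': 39.9992}
q [ 29.6  26.5 -47.   94.8  20.7  67.8 -27.1]
turn [-0.0001 -0.     -0.0009]
trans after turn [-0.01  -0.005  0.004]  before [-0.01  -0.005  0.004]
```

View pics/s5.png

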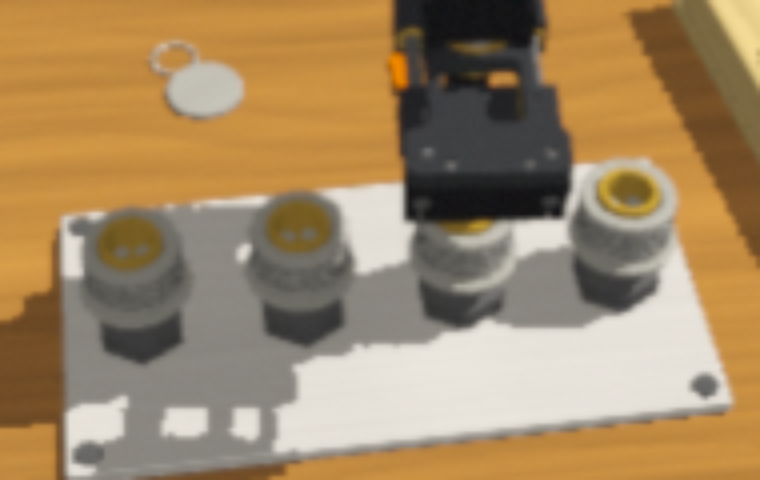

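The pod is in the mouth of b under the gripper (460,225), without side load. Next I release it and press the sleeve.

```bash

python3 -m creep '{"translation":[[0,0,0],[0,0,0],[0,0,0],[0,0,0.1],[0,0,0.1]],"turn":[[0,0,0],[0,0,0],[0,0,0],[0,0,0],[0,0,0]],"grip":[0.47,0.47,0.47,0.47,0.47]}'
python3 -m creep '{"translation":[[0,0,0.06],[0,0,0.05],[0,0,0.03],[0,0,0.01],[0,0,0]],"turn":[[0,0,0],[0,0,0],[0,0,0],[0,0,0],[0,0,0]],"grip":[0.47,0.47,0.47,0.47,0.47]}'
python3 go.py .6155 .054 .0735 85.5
```

```text
time_s: 33.4
tool_pos: [0.6157, 0.0541, 0.0852]
tool_rot: [-180.0, 0.0, 85.3]
force: [-0.5, -0.9, -0.0]
grip_width: 0.0408
grasp_force: 0.0
time_s: 34.02
tool_pos: [0.6153, 0.054, 0.075]
tool_rot: [-179.9, 0.1, 85.3]
force: [-4.6, -0.7, 10.5]
grip_width: 0.0411
grasp_force: 5.2
{'time_s': 34.025, 'tool_pos': [0.6153, 0.054, 0.075], 'tool_rot': [-179.9449, 0.0794, 85.3355], 'force': [-4.6474, -0.7268, 10.4847], 'grip_width': 0.0411, 'grasp_force': 5.1638}
q [ 28.9  28.1 -46.2  96.2  22.   65.3 -28. ]
turn [-0.0003  0.0004 -0.0009]
trans after turn [-0.     0.002  0.019]  before [-0.     0.002  0.019]
```

```bash

python3 -m creep '{"translation":[[0,0,0.015],[0,0,0.012],[0,0,0],[0,0,0],[0,0,0]],"turn":[[0,0,0],[0,0,0],[0,0,0],[0,0,0],[0,0,0]],"grip":[0.47,0.47,0.47,0.47,0.47]}'
python3 -m creep '{"translation":[[0,0,0],[0,0,0],[0,0,0],[0,0,0]],"turn":[[0,0,0],[0,0,0],[0,0,0],[0,0,0]],"grip":[0.47,0.47,0.47,0.47]}'
python3 go.py .6155 .054 .0735 85.5; cat > pod.py <<'E'
# height of pods/sleeves at couplers from the scene and top cameras
from m import *
for n in('top','scene'):
    c=cam(n);P=cloud(c);x,y,z=P[...,0],P[...,1],P[...,2]; g=c['frame'].max(2)
    for k,X,Y in(('a',.6125,.142),('b',.6153,.0542),('c',.618,-.0335),('d',.6208,-.1213)):
        r=np.hypot(x-X,y-Y); s=(r<.013)&(z>.05)&(z<.14); t=(r>.0195)&(r<.0245)&(z>.065)&(z<.088)
        print(n,k,'centre z p90',np.round(np.percentile(z[s],[50,90]),4) if s.sum() else 0,'sleeve',np.round(np.median(z[t]),4) if t.sum() else 0,t.sum())
E
python3 pod.py
```

```text
time_s: 34.65
tool_pos: [0.6153, 0.0541, 0.0734]
tool_rot: [-180.0, 0.1, 85.3]
force: [-5.6, -2.0, 14.1]
grip_width: 0.041
grasp_force: 6.6
time_s: 35.15
tool_pos: [0.6153, 0.0541, 0.0734]
tool_rot: [-179.9, 0.1, 85.3]
force: [-5.6, -2.2, 13.2]
grip_width: 0.0407
grasp_force: 6.6
{'time_s': 35.15, 'tool_pos': [0.6153, 0.0541, 0.0734], 'tool_rot': [-179.9496, 0.0946, 85.3363], 'force': [-5.5841, -2.1986, 13.1915], 'grip_width': 0.0407, 'grasp_force': 6.5605}
q [ 28.8  28.2 -46.2  96.2  22.1  65.2 -28.1]
turn [-0.0003  0.0005 -0.0009]
trans after turn [-0.001  0.002 -0.001]  before [-0.001  0.002 -0.001]
top a centre z p90 [0.0692 0.0847] sleeve 0.0827 129
top b centre z p90 0 sleeve 0 0
top c centre z p90 [0.0892 0.0892] sleeve 0.0825 33
top d centre z p90 [0.0706 0.0845] sleeve 0.0825 117
scene a centre z p90 [0.0784 0.0851] sleeve 0.0808 182
scene b centre z p90 0 sleeve 0.0651 3
scene c centre z p90 [0.0782 0.085 ] sleeve 0.0813 183
scene d centre z p90 [0.0793 0.0845] sleeve 0.0812 160
```

Sleeve is back about 8.6 mm at 13 N. Now I raise away and check.

```bash

python3 -m creep '{"translation":[[0,0,-0.1],[0,0,-0.1],[0,0,-0.2],[0,0,-0.4],[0,0,-0.5]],"turn":[[0,0,0],[0,0,0],[0,0,0],[0,0,0],[0,0,0]],"grip":[0.47,0.47,0.47,0.47,0.47]}'
python3 -m creep '{"translation":[[-0.4,0,-0.4],[-0.4,0,0],[-0.4,0,0],[-0.3,0,0],[0,0,0]],"turn":[[0,0,0],[0,0,0],[0,0,0],[0,0,0],[0,0,0]],"grip":[0.47,0.47,0.47,0.47,0.47]}'
python3 go.py .5384 -.3513 .2 85.5; python3 pod.py; python3 -c "
from m import *
c=cam('scene');cv2.imwrite('pics/s6.png',cv2.resize(c['frame'][170:290,170:360,::-1],None,fx=4,fy=4))"
```

```text
time_s: 35.88
tool_pos: [0.6153, 0.0541, 0.1763]
tool_rot: [-179.9, -0.0, 85.3]
force: [1.2, -0.3, -0.2]
grip_width: 0.0406
grasp_force: 0.0
time_s: 36.5
tool_pos: [0.606, -0.068, 0.2079]
tool_rot: [180.0, 0.1, 85.1]
force: [0.5, 0.3, -0.6]
grip_width: 0.041
grasp_force: 0.0
{'time_s': 36.5, 'tool_pos': [0.606, -0.068, 0.2079], 'tool_rot': [179.9951, 0.0532, 85.088], 'force': [0.5423, 0.2605, -0.6082], 'grip_width': 0.041, 'grasp_force': 0.0}
q [ 41.9  19.8 -47.3  89.1  14.9  77.6 -11.9]
turn [ 0.      0.0003 -0.0023]
trans after turn [-3.596 -0.564  0.098]  before [-3.6   -0.538  0.102]
top a centre z p90 [0.069  0.0857] sleeve 0.083 128
top b centre z p90 [0.1119 0.1149] sleeve 0.0825 95
top c centre z p90 [0.068  0.0804] sleeve 0.0823 66
top d centre z p90 0 sleeve 0 0
scene a centre z p90 [0.0796 0.0844] sleeve 0.0804 184
scene b centre z p90 [0.1101 0.1131] sleeve 0.0801 162
scene c centre z p90 [0.0765 0.0842] sleeve 0.0812 183
scene d centre z p90 [0.0773 0.0842] sleeve 0.0814 167
```

View pics/s6.png

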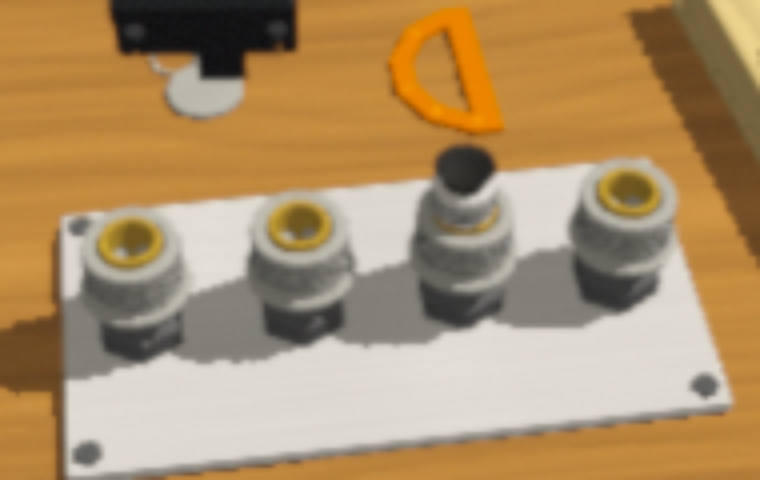

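Pod 1 is seated in b: lip top at 0.115 m, sleeve fully up, pod at (463,170). Next is pod 2, going to c.

```bash

python3 -m creep '{"translation":[[-0.45,-0.067,0],[-0.45,-0.067,0],[-0.45,-0.067,0],[-0.45,-0.067,0],[-0.45,-0.067,0]],"turn":[[0,0,-0.0023],[0,0,0],[0,0,0],[0,0,0],[0,0,0]],"grip":[0.46,0.46,0.46,0.46,0.46]}'
python3 -m creep '{"translation":[[-0.45,-0.067,0],[-0.45,-0.067,0],[-0.45,-0.067,0],[0,0,0],[0,0,0]],"turn":[[0,0,0],[0,0,0],[0,0,0],[0,0,0],[0,0,0]],"grip":[0.46,0.46,0.46,0.46,0.46]}'
python3 go.py .5384 -.3513 .0435 85.5
```

```text
time_s: 37.28
tool_pos: [0.5662, -0.2418, 0.208]
tool_rot: [180.0, -0.0, 85.9]
force: [-0.1, 0.1, 0.4]
grip_width: 0.0402
grasp_force: 0.0
time_s: 37.9
tool_pos: [0.5428, -0.3469, 0.2078]
tool_rot: [180.0, -0.1, 85.9]
force: [-0.1, 0.2, -0.4]
grip_width: 0.0401
grasp_force: 0.0
{'time_s': 37.9, 'tool_pos': [0.5428, -0.3469, 0.2078], 'tool_rot': [179.9676, -0.0866, 85.907], 'force': [-0.1417, 0.2067, -0.4023], 'grip_width': 0.0401, 'grasp_force': 0.0}
q [ 61.3  22.9 -40.7  84.1  14.9  78.6  15.8]
turn [ 0.0002 -0.0005  0.0023]
trans after turn [-0.059 -0.051  2.054]  before [-0.061 -0.052  2.054]
```

```bash

python3 -m creep '{"translation":[[-0.06,-0.052,0.3],[0,0,0.5],[0,0,0.45],[0,0,0.3],[0,0,0]],"turn":[[0,0,0],[0,0,0],[0,0,0],[0,0,0],[0,0,0]],"grip":[0.48,0.48,0.48,0.48,0.48]}' 30
python3 go.py .5384 -.3513 .0435 85.5
```

```text
time_s: 38.52
tool_pos: [0.5369, -0.3507, 0.082]
tool_rot: [-179.8, -0.2, 85.9]
force: [0.8, 0.1, -0.1]
grip_width: 0.0418
grasp_force: 0.0
{'time_s': 38.525, 'tool_pos': [0.5369, -0.3507, 0.082], 'tool_rot': [-179.8284, -0.1656, 85.9494], 'force': [0.8397, 0.0725, -0.1318], 'grip_width': 0.0418, 'grasp_force': 0.0}
q [ 60.6  28.2 -38.6  92.3  18.7  66.3  13.6]
turn [-0.001  -0.0009  0.0025]
trans after turn [-0.006  0.02   0.481]  before [-0.008  0.021  0.481]
```

```bash

python3 -m creep '{"translation":[[-0.006,0.015,0.2],[0,0,0.2],[0,0,0.08],[0,0,0],[0,0,0]],"turn":[[0,0,0],[0,0,0],[0,0,0],[0,0,0],[0,0,0]],"grip":[0.48,0.48,0.48,0.48,0.3]}' 30
python3 -m creep '{"translation":[[0,0,0],[0,0,0],[0,0,0],[0,0,-0.15],[0,0,-0.2]],"turn":[[0,0,0],[0,0,0],[0,0,0],[0,0,0],[0,0,0]],"grip":[0.3,0.3,0.3,0.3,0.3]}' 40
python3 -m creep '{"translation":[[0,0,-0.3],[0,0,-0.4],[0,0,-0.4],[0,0,-0.35],[0,0,0]],"turn":[[0,0,0],[0,0,0],[0,0,0],[0,0,0],[0,0,0]],"grip":[0.3,0.3,0.3,0.3,0.3]}'
python3 go.py .618 -.034 .185 85.5
```

```text
time_s: 39.15
tool_pos: [0.5387, -0.3546, 0.0458]
tool_rot: [180.0, 0.0, 85.7]
force: [-0.5, 0.6, 0.4]
grip_width: 0.0372
grasp_force: 0.0
time_s: 39.78
tool_pos: [0.5379, -0.3541, 0.0736]
tool_rot: [-179.9, -0.0, 85.8]
force: [-1.0, -0.2, -2.7]
grip_width: 0.0332
grasp_force: 40.0
time_s: 40.4
tool_pos: [0.5401, -0.3549, 0.1928]
tool_rot: [179.7, 0.2, 85.8]
force: [0.6, -0.6, -2.9]
grip_width: 0.0328
grasp_force: 40.0
{'time_s': 40.4, 'tool_pos': [0.5401, -0.3549, 0.1928], 'tool_rot': [179.7025, 0.1781, 85.767], 'force': [0.5645, -0.6338, -2.8585], 'grip_width': 0.0328, 'grasp_force': 39.9994}
q [ 61.8  23.3 -40.4  85.3  15.3  76.7  16.1]
turn [0.0017 0.001  0.0015]
trans after turn [4.075 0.656 0.098]  before [4.072 0.674 0.088]
```

```bash

python3 -m creep '{"translation":[[0.4,0.067,0],[0.4,0.067,0],[0.4,0.067,0],[0.4,0.067,0],[0.4,0.067,0]],"turn":[[0,0,0],[0,0,0],[0,0,0],[0,0,0],[0,0,0]],"grip":[0.3,0.3,0.3,0.3,0.3]}'
python3 -m creep '{"translation":[[0.4,0.067,0],[0.4,0.067,0],[0.4,0.067,0],[0.4,0.067,0],[0.4,0.067,0]],"turn":[[0,0,0],[0,0,0],[0,0,0],[0,0,0],[0,0,0]],"grip":[0.3,0.3,0.3,0.3,0.3]}'
python3 -m creep '{"translation":[[0,0,0],[0,0,0],[0,0,0]],"turn":[[0,0,0],[0,0,0],[0,0,0]],"grip":[0.3,0.3,0.3]}'
python3 go.py .618 -.0364 .128 85.5
```

```text
time_s: 41.02
tool_pos: [0.5763, -0.1956, 0.1879]
tool_rot: [-179.9, -0.0, 85.8]
force: [0.4, -0.6, -3.6]
grip_width: 0.0328
grasp_force: 40.0
time_s: 41.65
tool_pos: [0.6148, -0.0383, 0.1879]
tool_rot: [-179.9, 0.0, 85.8]
force: [0.4, 0.3, -2.5]
grip_width: 0.033
grasp_force: 40.0
time_s: 42.02
tool_pos: [0.6151, -0.041, 0.1887]
tool_rot: [-179.9, 0.0, 85.6]
force: [0.8, 0.2, -2.9]
grip_width: 0.0326
grasp_force: 40.0
{'time_s': 42.025, 'tool_pos': [0.6151, -0.041, 0.1887], 'tool_rot': [-179.9461, 0.0496, 85.6259], 'force': [0.7796, 0.2064, -2.9154], 'grip_width': 0.0326, 'grasp_force': 39.9992}
q [ 38.9  21.7 -47.4  89.5  16.3  76.1 -14.8]
turn [-0.0003  0.0003  0.0007]
trans after turn [0.061 0.032 0.759]  before [0.061 0.033 0.759]
```

```bash

python3 -m creep '{"translation":[[0.06,0.033,0.2],[0,0,0.3],[0,0,0.25],[0,0,0],[0,0,0]],"turn":[[0,0,0],[0,0,0],[0,0,0],[0,0,0],[0,0,0]],"grip":[0.3,0.3,0.3,0.3,0.3]}'
python3 go.py .618 -.0364 .113 85.5
python3 -c "
from m import *
c=cam('scene');P=cloud(c);x,y,z=P[...,0],P[...,1],P[...,2]
m=(abs(y+.034)<.03)&(abs(x-.62)<.04)
for lo,hi in((.088,.096),(.098,.105),(.108,.118)):
    q=P[m&(z>lo)&(z<hi)]
    if len(q): print(lo,len(q),q[:,1].min(),q[:,1].max(),q[:,0].max())"
```

```text
time_s: 42.65
tool_pos: [0.6189, -0.0346, 0.1297]
tool_rot: [180.0, -0.0, 85.8]
force: [-0.4, 0.3, -2.9]
grip_width: 0.0331
grasp_force: 40.0
{'time_s': 42.65, 'tool_pos': [0.6189, -0.0346, 0.1297], 'tool_rot': [179.9579, -0.0104, 85.75], 'force': [-0.3525, 0.3315, -2.8763], 'grip_width': 0.0331, 'grasp_force': 39.9993}
q [ 37.3  24.7 -46.3  93.   18.8  70.3 -17. ]
turn [ 0.0002 -0.0001  0.0014]
trans after turn [-0.023 -0.009  0.209]  before [-0.023 -0.009  0.209]
0.088 2 -0.04049303223353494 -0.03270879445863163 0.6283169281350748
0.098 37 -0.04224798440801259 -0.021411228366993752 0.6306735797986668
0.108 16 -0.040145456600899 -0.024123254673656575 0.6314495498387093
```

```bash

python3 -m creep '{"translation":[[-0.023,-0.009,0.05],[0,0,0.06],[0,0,0.06],[0,0,0.04],[0,0,0]],"turn":[[0,0,0],[0,0,0],[0,0,0],[0,0,0],[0,0,0]],"grip":[0.3,0.3,0.3,0.3,0.3]}'
python3 go.py .618 -.0364 .104 85.5
```

```text
time_s: 43.32
tool_pos: [0.6174, -0.0364, 0.1121]
tool_rot: [-180.0, -0.0, 85.8]
force: [-0.4, -0.3, -2.4]
grip_width: 0.0332
grasp_force: 40.0
{'time_s': 43.325, 'tool_pos': [0.6174, -0.0364, 0.1121], 'tool_rot': [-179.9589, -0.0016, 85.7604], 'force': [-0.361, -0.3383, -2.3787], 'grip_width': 0.0332, 'grasp_force': 39.9993}
q [ 37.2  25.6 -45.9  94.2  19.4  68.6 -17.3]
turn [-0.0002 -0.      0.0014]
trans after turn [0.001 0.008 0.101]  before [0.001 0.008 0.101]
```

```bash

python3 -m creep '{"translation":[[0,0.005,0.05],[0,0,0.05],[0,0,0],[0,0,0],[0,0,0]],"turn":[[0,0,0],[0,0,0],[0,0,0],[0,0,0],[0,0,0]],"grip":[0.3,0.3,0.3,0.49,0.49]}'
python3 -m creep '{"translation":[[0,0,0],[0.035,0,0.08],[0,0,0.1],[0,0,0],[0,0,0]],"turn":[[0,0,0],[0,0,0],[0,0,0],[0,0,0],[0,0,0]],"grip":[0.49,0.49,0.49,0.49,0.49]}'
python3 go.py .618 -.0336 .0732 85.5
```

```text
time_s: 43.95
tool_pos: [0.6186, -0.0364, 0.1053]
tool_rot: [179.9, 0.0, 85.8]
force: [-0.7, -0.2, 0.6]
grip_width: 0.0409
grasp_force: 0.0
time_s: 44.58
tool_pos: [0.6182, -0.0337, 0.09]
tool_rot: [-180.0, 0.0, 85.8]
force: [-0.1, 0.5, 0.2]
grip_width: 0.0426
grasp_force: 0.0
{'time_s': 44.575, 'tool_pos': [0.6182, -0.0337, 0.09], 'tool_rot': [-179.9877, 0.0012, 85.7523], 'force': [-0.1001, 0.5138, 0.2218], 'grip_width': 0.0426, 'grasp_force': 0.0}
q [ 36.4  26.9 -45.3  95.3  20.5  66.5 -18.4]
turn [-0.0001  0.      0.0014]
trans after turn [ 0.001 -0.002  0.21 ]  before [ 0.001 -0.002  0.21 ]
```

```bash

python3 -m creep '{"translation":[[0,0,0.06],[0,0,0.06],[0,0,0.05],[0,0,0.03],[0,0,0.015]],"turn":[[0,0,0],[0,0,0],[0,0,0],[0,0,0],[0,0,0]],"grip":[0.49,0.49,0.49,0.49,0.49]}'
python3 -m creep '{"translation":[[0,0,0],[0,0,0],[0,0,0],[0,0,0],[0,0,0]],"turn":[[0,0,0],[0,0,0],[0,0,0],[0,0,0],[0,0,0]],"grip":[0.49,0.49,0.49,0.49,0.49]}'
python3 go.py .618 -.0336 .0732 85.5
```

```text
time_s: 45.2
tool_pos: [0.6185, -0.0337, 0.0744]
tool_rot: [180.0, 0.1, 85.7]
force: [-2.7, -0.3, 10.8]
grip_width: 0.0426
grasp_force: 5.4
time_s: 45.82
tool_pos: [0.6185, -0.0338, 0.0746]
tool_rot: [180.0, 0.1, 85.7]
force: [-4.0, -1.2, 10.1]
grip_width: 0.0426
grasp_force: 5.3
{'time_s': 45.825, 'tool_pos': [0.6185, -0.0338, 0.0746], 'tool_rot': [179.9703, 0.0597, 85.7437], 'force': [-3.9547, -1.2481, 10.1421], 'grip_width': 0.0426, 'grasp_force': 5.2946}
q [ 36.   27.8 -44.9  96.   21.4  65.  -19. ]
turn [0.0002 0.0003 0.0014]
trans after turn [ 0.002 -0.006  0.018]  before [ 0.002 -0.006  0.018]
```

```bash

python3 -m creep '{"translation":[[0,0,0.015],[0,0,0.012],[0,0,0.003],[0,0,0],[0,0,0]],"turn":[[0,0,0],[0,0,0],[0,0,0],[0,0,0],[0,0,0]],"grip":[0.49,0.49,0.49,0.49,0.49]}'
python3 -m creep '{"translation":[[0,0,0],[0,0,0],[0,0,0],[0,0,0]],"turn":[[0,0,0],[0,0,0],[0,0,0],[0,0,0]],"grip":[0.49,0.49,0.49,0.49]}'
python3 -m creep '{"translation":[[0,0,-0.1],[0,0,-0.1],[0,0,-0.2],[0,0,-0.4],[0,0,-0.5]],"turn":[[0,0,0],[0,0,0],[0,0,0],[0,0,0],[0,0,0]],"grip":[0.49,0.49,0.49,0.49,0.49]}'
python3 -m creep '{"translation":[[-0.4,0,-0.4],[-0.4,0,0],[-0.4,0,0],[-0.4,0,0],[0,0,0]],"turn":[[0,0,0],[0,0,0],[0,0,0],[0,0,0],[0,0,0]],"grip":[0.47,0.47,0.47,0.47,0.47]}'
python3 go.py .6008 -.3559 .2 85.5; python3 pod.py
```

```text
time_s: 46.45
tool_pos: [0.6185, -0.0337, 0.0734]
tool_rot: [180.0, 0.1, 85.7]
force: [-5.7, -0.0, 17.4]
grip_width: 0.0424
grasp_force: 8.4
time_s: 46.95
tool_pos: [0.6185, -0.0338, 0.0734]
tool_rot: [180.0, 0.1, 85.7]
force: [-6.1, -0.5, 17.3]
grip_width: 0.0427
grasp_force: 8.4
time_s: 47.58
tool_pos: [0.6176, -0.0337, 0.175]
tool_rot: [-179.9, -0.0, 85.8]
force: [-0.1, -0.4, 0.4]
grip_width: 0.0426
grasp_force: 0.0
time_s: 48.2
tool_pos: [0.6081, -0.1655, 0.2064]
tool_rot: [-180.0, 0.1, 85.4]
force: [-0.2, 0.4, -0.6]
grip_width: 0.0409
grasp_force: 0.0
{'time_s': 48.2, 'tool_pos': [0.6081, -0.1655, 0.2064], 'tool_rot': [-179.9691, 0.0832, 85.4174], 'force': [-0.1708, 0.366, -0.5643], 'grip_width': 0.0409, 'grasp_force': 0.0}
q [ 47.6  22.1 -45.   86.2  15.9  78.2  -3. ]
turn [-0.0002  0.0005 -0.0005]
trans after turn [-2.38   0.096  0.08 ]  before [-2.38   0.099  0.083]
top a centre z p90 [0.0688 0.0852] sleeve 0.0825 124
top b centre z p90 [0.1124 0.115 ] sleeve 0.0827 96
top c centre z p90 [0.1121 0.115 ] sleeve 0.0825 103
top d centre z p90 [0.0693 0.0844] sleeve 0.0824 113
scene a centre z p90 [0.0788 0.0855] sleeve 0.0807 183
scene b centre z p90 [0.1102 0.1135] sleeve 0.08 153
scene c centre z p90 [0.1103 0.1133] sleeve 0.081 144
scene d centre z p90 [0.0795 0.0857] sleeve 0.0813 169
```

Pod 2 is seated and locked in c. Next is pod 3, going to d.

```bash

python3 -m creep '{"translation":[[-0.47,0.02,0],[-0.47,0.02,0],[-0.47,0.02,0],[-0.47,0.02,0],[-0.47,0.02,0]],"turn":[[0,0,0],[0,0,0],[0,0,0],[0,0,0],[0,0,0]],"grip":[0.48,0.48,0.48,0.48,0.48]}'
python3 -m creep '{"translation":[[0,0,0.3],[0,0,0.5],[0,0,0.4],[0,0,0],[0,0,0]],"turn":[[0,0,0],[0,0,0],[0,0,0],[0,0,0],[0,0,0]],"grip":[0.48,0.48,0.48,0.48,0.48]}' 30
python3 go.py .6008 -.3559 .0435 85.5
```

```text
time_s: 48.92
tool_pos: [0.6038, -0.3482, 0.207]
tool_rot: [180.0, -0.0, 85.9]
force: [0.2, -0.4, 0.1]
grip_width: 0.0416
grasp_force: 0.0
time_s: 49.55
tool_pos: [0.6042, -0.3485, 0.1123]
tool_rot: [179.9, 0.0, 85.8]
force: [0.6, -0.1, 0.8]
grip_width: 0.0414
grasp_force: 0.0
{'time_s': 49.55, 'tool_pos': [0.6042, -0.3485, 0.1123], 'tool_rot': [179.8744, 0.0152, 85.8335], 'force': [0.6076, -0.0867, 0.807], 'grip_width': 0.0414, 'grasp_force': 0.0}
q [ 55.2  33.2 -39.1  82.1  21.2  72.1  10. ]
turn [0.0007 0.0001 0.0019]
trans after turn [-0.095 -0.035  0.86 ]  before [-0.095 -0.037  0.86 ]
```

```bash

python3 -m creep '{"translation":[[-0.095,-0.036,0.2],[0,0,0.25],[0,0,0.2],[0,0,0.1],[0,0,0]],"turn":[[0,0,0],[0,0,0],[0,0,0],[0,0,0],[0,0,0]],"grip":[0.48,0.48,0.48,0.48,0.48]}' 30
python3 go.py .6008 -.3559 .0435 85.5
```

```text
time_s: 50.18
tool_pos: [0.599, -0.3563, 0.0495]
tool_rot: [-179.9, -0.1, 85.8]
force: [0.1, 0.5, 0.9]
grip_width: 0.0418
grasp_force: 0.0
{'time_s': 50.175, 'tool_pos': [0.599, -0.3563, 0.0495], 'tool_rot': [-179.9237, -0.0532, 85.7726], 'force': [0.1181, 0.5098, 0.8912], 'grip_width': 0.0418, 'grasp_force': 0.0}
q [ 55.1  36.4 -37.6  85.   23.2  66.6   9.4]
turn [-0.0004 -0.0003  0.0015]
trans after turn [0.007 0.023 0.075]  before [0.007 0.023 0.075]
```

```bash

python3 -m creep '{"translation":[[0.006,0.02,0.075],[0,0,0],[0,0,0],[0,0,0],[0,0,0]],"turn":[[0,0,0],[0,0,0],[0,0,0],[0,0,0],[0,0,0]],"grip":[0.48,0.48,0.3,0.3,0.3]}' 30
python3 -m creep '{"translation":[[0,0,0],[0,0,0]],"turn":[[0,0,0],[0,0,0]],"grip":[0.3,0.3]}' 40
python3 go.py .6208 -.1213 .18 85.5
python3 -m creep '{"translation":[[0,0,-0.15],[0,0,-0.3],[0,0,-0.4],[0,0,-0.45],[0,0,-0.35]],"turn":[[0,0,0],[0,0,0],[0,0,0],[0,0,0],[0,0,0]],"grip":[0.3,0.3,0.3,0.3,0.3]}'
python3 go.py .6208 -.1213 .18 85.5
```

```text
time_s: 50.8
tool_pos: [0.6009, -0.3565, 0.0448]
tool_rot: [-180.0, 0.0, 85.7]
force: [-0.3, 0.7, 1.9]
grip_width: 0.0333
grasp_force: 30.0
time_s: 51.05
tool_pos: [0.6009, -0.3565, 0.0448]
tool_rot: [-180.0, 0.0, 85.7]
force: [-1.0, 0.2, 2.1]
grip_width: 0.0328
grasp_force: 40.0
{'time_s': 51.05, 'tool_pos': [0.6009, -0.3565, 0.0448], 'tool_rot': [-179.9957, 0.0165, 85.748], 'force': [-0.9731, 0.1887, 2.0679], 'grip_width': 0.0328, 'grasp_force': 40.0007}
q [ 54.9  36.8 -37.5  85.   23.5  66.2   9.2]
turn [-0.      0.0001  0.0014]
trans after turn [ 2.951  0.017 -1.689]  before [ 2.95  0.03 -1.69]
time_s: 51.68
tool_pos: [0.6016, -0.3564, 0.1787]
tool_rot: [179.9, 0.0, 85.8]
force: [0.9, 0.1, -1.8]
grip_width: 0.0328
grasp_force: 40.0
{'time_s': 51.675, 'tool_pos': [0.6016, -0.3564, 0.1787], 'tool_rot': [179.8924, 0.0336, 85.7692], 'force': [0.878, 0.0693, -1.8048], 'grip_width': 0.0328, 'grasp_force': 39.9992}
q [ 55.9  30.7 -40.   77.5  19.6  78.6  11.9]
turn [0.0006 0.0002 0.0015]
trans after turn [ 2.948  0.009 -0.016]  before [ 2.948  0.023 -0.018]
```

```bash

python3 -m creep '{"translation":[[0.42,0.003,0],[0.42,0.003,0],[0.42,0.003,0],[0.42,0.003,0],[0.42,0.003,0]],"turn":[[0,0,0],[0,0,0],[0,0,0],[0,0,0],[0,0,0]],"grip":[0.3,0.3,0.3,0.3,0.3]}'
python3 -m creep '{"translation":[[0.42,0.003,0],[0.42,0.003,0],[0,0,0],[0,0,0],[0,0,0]],"turn":[[0,0,0],[0,0,0],[0,0,0],[0,0,0],[0,0,0]],"grip":[0.3,0.3,0.3,0.3,0.3]}'
python3 go.py .6208 -.1215 .128 85.5
```

```text
time_s: 52.3
tool_pos: [0.6148, -0.1877, 0.177]
tool_rot: [180.0, 0.0, 85.8]
force: [1.5, 0.6, -1.7]
grip_width: 0.033
grasp_force: 40.0
time_s: 52.92
tool_pos: [0.6199, -0.1239, 0.1764]
tool_rot: [-180.0, 0.0, 85.6]
force: [-0.0, 0.1, -1.9]
grip_width: 0.0329
grasp_force: 40.0
{'time_s': 52.925, 'tool_pos': [0.6199, -0.1239, 0.1764], 'tool_rot': [-179.9919, 0.0459, 85.615], 'force': [-0.0417, 0.1044, -1.9142], 'grip_width': 0.0329, 'grasp_force': 39.9991}
q [ 43.8  23.7 -45.2  88.1  17.1  75.4  -7.7]
turn [-0.      0.0003  0.0006]
trans after turn [0.031 0.009 0.605]  before [0.031 0.009 0.605]
```

```bash

python3 -m creep '{"translation":[[0.03,0.009,0.2],[0,0,0.25],[0,0,0.15],[0,0,0],[0,0,0]],"turn":[[0,0,0],[0,0,0],[0,0,0],[0,0,0],[0,0,0]],"grip":[0.3,0.3,0.3,0.3,0.3]}'
python3 go.py .6208 -.1215 .112 85.5
python3 -c "
from m import *
c=cam('scene');P=cloud(c);x,y,z=P[...,0],P[...,1],P[...,2]
m=(abs(y+.1215)<.03)&(abs(x-.62)<.04)
for lo,hi in((.093,.098),(.098,.105),(.108,.118)):
    q=P[m&(z>lo)&(z<hi)]
    if len(q): print(lo,len(q),q[:,1].min(),q[:,1].max(),q[:,0].max())"
```

```text
time_s: 53.55
tool_pos: [0.6213, -0.1196, 0.1288]
tool_rot: [180.0, -0.0, 85.8]
force: [0.3, -0.3, -0.1]
grip_width: 0.0333
grasp_force: 40.0
{'time_s': 53.55, 'tool_pos': [0.6213, -0.1196, 0.1288], 'tool_rot': [179.9635, -0.0006, 85.7581], 'force': [0.3479, -0.2701, -0.1217], 'grip_width': 0.0333, 'grasp_force': 39.9993}
q [ 42.9  25.9 -44.4  91.2  18.9  70.7  -9.1]
turn [ 0.0002 -0.      0.0014]
trans after turn [-0.024 -0.005  0.21 ]  before [-0.024 -0.005  0.21 ]
0.093 6 -0.13040154356487593 -0.1100730220603633 0.6319625713584164
0.098 37 -0.13002817963525465 -0.10958526047437255 0.6320932681438574
0.108 7 -0.12707860111164718 -0.11506307173712971 0.633968989588912
```

```bash

python3 -m creep '{"translation":[[-0.022,-0.005,0.05],[0,0,0.06],[0,0,0.06],[0,0,0.04],[0,0,0]],"turn":[[0,0,0],[0,0,0],[0,0,0],[0,0,0],[0,0,0]],"grip":[0.3,0.3,0.3,0.3,0.3]}'
python3 go.py .6208 -.1215 .1035 85.5
```

```text
time_s: 54.22
tool_pos: [0.6202, -0.1213, 0.1113]
tool_rot: [-180.0, -0.0, 85.8]
force: [-0.4, -0.8, -1.5]
grip_width: 0.0331
grasp_force: 40.0
{'time_s': 54.225, 'tool_pos': [0.6202, -0.1213, 0.1113], 'tool_rot': [-179.9594, -0.0073, 85.7583], 'force': [-0.4004, -0.82, -1.5014], 'grip_width': 0.0331, 'grasp_force': 39.9992}
q [ 42.8  26.7 -44.   92.3  19.5  69.   -9.4]
turn [-0.0002 -0.      0.0014]
trans after turn [-0.002  0.008  0.097]  before [-0.002  0.008  0.097]
```

```bash

python3 -m creep '{"translation":[[0,0.005,0.05],[0,0,0.045],[0,0,0],[0,0,0],[0,0,0]],"turn":[[0,0,0],[0,0,0],[0,0,0],[0,0,0],[0,0,0]],"grip":[0.3,0.3,0.3,0.49,0.49]}'
python3 -m creep '{"translation":[[0,0,0],[0,0,0.08],[0,0,0.1],[0,0,0],[0,0,0]],"turn":[[0,0,0],[0,0,0],[0,0,0],[0,0,0],[0,0,0]],"grip":[0.49,0.49,0.49,0.49,0.49]}'
python3 go.py .6208 -.1215 .0732 85.5
```

```text
time_s: 54.85
tool_pos: [0.6213, -0.1214, 0.1047]
tool_rot: [179.9, 0.0, 85.8]
force: [-0.0, -0.2, 0.6]
grip_width: 0.0413
grasp_force: 0.0
time_s: 55.48
tool_pos: [0.6208, -0.1214, 0.0896]
tool_rot: [-180.0, -0.0, 85.8]
force: [-0.7, 0.6, 0.3]
grip_width: 0.0429
grasp_force: 0.0
{'time_s': 55.475, 'tool_pos': [0.6208, -0.1214, 0.0896], 'tool_rot': [-179.9881, -0.0046, 85.7551], 'force': [-0.7082, 0.6045, 0.2595], 'grip_width': 0.0429, 'grasp_force': 0.0}
q [ 42.4  28.  -43.4  93.3  20.5  67.  -10.1]
turn [-0.0001 -0.      0.0014]
trans after turn [-0.002  0.     0.205]  before [-0.002  0.     0.205]
```

```bash

python3 -m creep '{"translation":[[0,0,0.06],[0,0,0.06],[0,0,0.05],[0,0,0.03],[0,0,0.012]],"turn":[[0,0,0],[0,0,0],[0,0,0],[0,0,0],[0,0,0]],"grip":[0.49,0.49,0.49,0.49,0.49]}'
python3 -m creep '{"translation":[[0,0,0.012],[0,0,0.012],[0,0,0],[0,0,0],[0,0,0]],"turn":[[0,0,0],[0,0,0],[0,0,0],[0,0,0],[0,0,0]],"grip":[0.49,0.49,0.49,0.49,0.49]}'
python3 -m creep '{"translation":[[0,0,0],[0,0,0],[0,0,0],[0,0,0]],"turn":[[0,0,0],[0,0,0],[0,0,0],[0,0,0]],"grip":[0.49,0.49,0.49,0.49]}'
python3 go.py .6208 -.1215 .0732 85.5
```

```text
time_s: 56.1
tool_pos: [0.6212, -0.1214, 0.0744]
tool_rot: [180.0, 0.1, 85.8]
force: [-2.8, 0.1, 11.0]
grip_width: 0.0429
grasp_force: 5.4
time_s: 56.72
tool_pos: [0.6211, -0.1214, 0.0734]
tool_rot: [180.0, 0.1, 85.8]
force: [-4.4, -0.2, 16.1]
grip_width: 0.0425
grasp_force: 7.2
time_s: 57.22
tool_pos: [0.6212, -0.1215, 0.0734]
tool_rot: [180.0, 0.1, 85.7]
force: [-6.0, 0.4, 14.6]
grip_width: 0.0421
grasp_force: 7.2
{'time_s': 57.225, 'tool_pos': [0.6212, -0.1215, 0.0734], 'tool_rot': [179.9667, 0.0837, 85.7474], 'force': [-5.9958, 0.4154, 14.6457], 'grip_width': 0.0421, 'grasp_force': 7.2048}
q [ 42.   28.9 -43.   94.1  21.4  65.4 -10.7]
turn [0.0002 0.0005 0.0014]
trans after turn [-0.001 -0.005  0.003]  before [-0.001 -0.005  0.003]
```

```bash

python3 -m creep '{"translation":[[0,0,-0.1],[0,0,-0.1],[0,0,-0.2],[0,0,-0.4],[0,0,-0.5]],"turn":[[0,0,0],[0,0,0],[0,0,0],[0,0,0],[0,0,0]],"grip":[0.49,0.49,0.49,0.49,0.49]}'
python3 -m creep '{"translation":[[-0.5,0,-0.4],[-0.5,0,0],[-0.5,-0.3,0],[-0.5,-0.5,0],[-0.5,-0.5,0]],"turn":[[0,0,0],[0,0,0],[0,0,0],[0,0,0],[0,0,0]],"grip":[0.49,0.49,0.49,0.49,0.49]}'
python3 -m creep '{"translation":[[0,0,0],[0,0,0],[0,0,0]],"turn":[[0,0,0],[0,0,0],[0,0,0]],"grip":[0.49,0.49,0.49]}'
python3 pod.py;  python3 -c "
from m import *
c=cam('top'); save(c,'t9.png')"
```

```text
time_s: 57.85
tool_pos: [0.6202, -0.1214, 0.1753]
tool_rot: [-179.9, -0.0, 85.8]
force: [0.3, -0.3, -0.5]
grip_width: 0.0426
grasp_force: 0.0
time_s: 58.48
tool_pos: [0.5011, -0.3141, 0.2071]
tool_rot: [180.0, -0.0, 85.8]
force: [-0.4, -0.4, 0.0]
grip_width: 0.0426
grasp_force: 0.0
time_s: 58.85
tool_pos: [0.5037, -0.3113, 0.2072]
tool_rot: [180.0, -0.0, 85.9]
force: [-0.5, -0.1, 0.5]
grip_width: 0.0424
grasp_force: 0.0
top a centre z p90 [0.0691 0.0862] sleeve 0.0827 123
top b centre z p90 [0.1123 0.1163] sleeve 0.0829 97
top c centre z p90 [0.1124 0.1157] sleeve 0.0823 98
top d centre z p90 [0.1117 0.116 ] sleeve 0.0831 98
scene a centre z p90 [0.076  0.0853] sleeve 0.0811 185
scene b centre z p90 [0.1103 0.1137] sleeve 0.0803 143
scene c centre z p90 [0.1103 0.1141] sleeve 0.0809 144
scene d centre z p90 [0.1102 0.1134] sleeve 0.0809 136
```

View pics/t9.png

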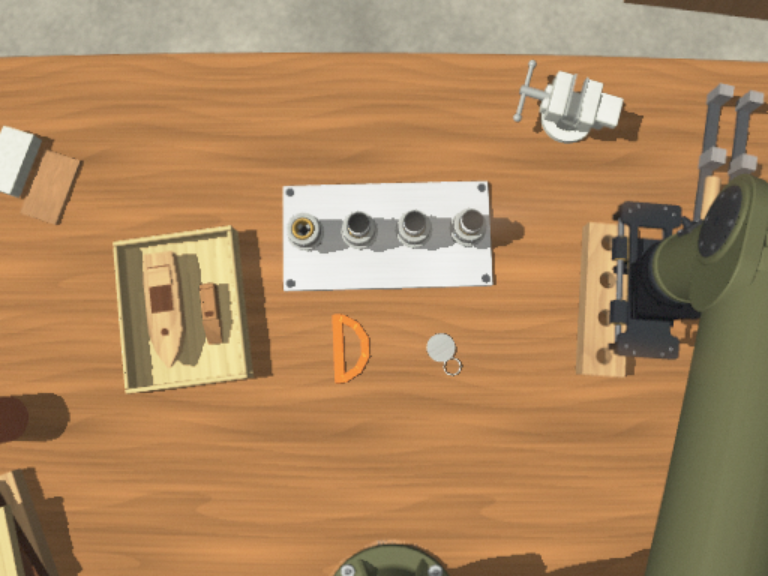

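The pods are seated at (358,226), (413,225) and (470,222), with all sleeves forward. Hull and whistle are in the tray, the block is empty, and the bystanders are unmoved.

```bash
python3 -c "
from cell import env
print(env.sign_off())"
```

```text
the job is handed in; nothing more can be done
None
```

The job is done and handed in: hull and whistle are in the tray, all three pods present are seated and locked in couplers b, c and d, and the protractor and key ring disc were left alone.

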